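# Tighten the gearbox oil plug between its ribs

## Robot

A 7-joint arm with a two-finger parallel gripper is mounted at the origin on the work surface. World frame = base frame: x ahead of the robot, y to its left, z up, the work surface at z = 0. Lengths are in m, angles in rad, forces in N, time in s.
With the tool pointing down it reaches from about 0.4 to 0.85 m from the base axis. Payload 4.5 kg.
Tool frame: the origin (TCP) lies between the finger pads; the fingertips stand 8 mm ahead of it and the grasp point (between the pads) lies 11 mm behind it; z points along the fingers, y is the direction in which the jaws open and shut (so a half turn about z gives the same grasp; the last joint's range is limited). The gripper opens to 88 mm and grips with 3 to 60 N. Pads are 18 mm wide; open, the fingers measure 123 mm over their backs; the gripper's body (75 mm by 187 mm) begins 45 mm behind the grasp point.
Start: joints at [1.256, 0.689, -0.195, 1.565, 0.157, 0.902, -0.215], TCP at [0.214, -0.587, 0.247] pointing down, gripper open.
Joint ranges: [-3.01, 3.01], [-0.46, 2.08], [-1.47, 1.51], [0.13, 2.56], [-1, 4.14], [0.04, 2.09], [-2.66, 2.66]. Speed limits (rad/s): [2.57, 2.57, 3.14, 3.14, 3.14, 3.14, 3.14].

## Interface

Orientations are given as a unit quaternion [x, y, z, w].
In Python, from plant import r gives the robot as it stands.
- The arm moves only by the tool carry_out, never from a script. Its argument "commands" is a list that holds one entry, the list of rows, each a list of 7 numbers: the turn, a rotation vector about the tool's x, y, z in rad, then the shift along the tool's x, y, z in cm, then the finger opening in cm, from 0 to 8.81. A call has 1 to 10 rows; each row is the pose to reach, as a shift and turn from the pose commanded when the call began, along the tool's axes at that moment; what a row does not reach only later rows make up. A row lasts 1/12 s, in which the tool goes at most 41.7 mm and 7.16 degrees, less where a joint would pass 70% of its speed; a pose out of reach is approached as far as the arm can. A call with a gripper value outside its range is refused whole. The fingers move at their own pace and stop on an object; "force" is the grip in N (left out, the last holds). Time passes only in rows, so rows that repeat a pose let the fingers close. It gives the time, the measured TCP pose, the force and the opening at its end, in the units of the state.
- r.get_state(): the state, without advancing time (a new reading comes with each control period).
- r.snapshot(name): name is "side" or "top" or "wrist"; returns a dict with "pixels" (420x560x3 uint8, red, green, blue), "mtx" (3x3 intrinsics, pixels), "k1" (the pictures are not rectified: a ray, as slopes to the right and down, at radius r is drawn at 1 + k1 r^2 times it, then the intrinsics apply), "xyz" and "rotation" of the camera in the world. Camera axes: x right, y down, z forward; pixel columns grow to the right and rows downward; lengths in m; the calibration is good to about 2 mm. A picture is of the moment at which its call begins. There is no depth.
- r.finish_job(): hands the job in, once; it reports no verdict.
The state is a dict: "clock": time; "q": joint angles; "qd": joint speeds; "joint_torque": joint torques, N m; "tool_pos": TCP position; "eef_rot": TCP orientation; "contact_force": force on the tool from outside, world axes, zero at the start; "moment": the same for the moment, N m; "opening": opening from 0.0 (shut) to 1.0 (fully open).
Only numpy, scipy, OpenCV 4.12 (cv2) and the standard library are available. Lean on these libraries where they do the work, as an engineer would, in place of code of your own. Each camera call takes 0.05 s, during which the arm holds its last target.

## Task

Take the larger spanner from the rubber mat and, with its ring end, tighten the hexagonal oil plug on the gearbox casing clockwise until it is fully home; the ribs leave room only for short swings, so lift the ring off and set it back on the hexagon for each new stroke. Then lay the spanner flat on the mat again, without dropping it, and do not disturb the other things on the bench. Turn the plug only with the spanner, never with the fingers.

Things in the scene. Friction and masses are not known exactly. Their poses are not given: they have to be found in the camera images.
- spanner_grip (a point): Larger of two steel combination spanners (199 mm long, 0.34-0.50 kg) flat on the mat: middle of its straight shank (20 mm wide, 10 thick, parallel sides, free over 75 mm), half-way up, 8 mm above what it lies on (shank underside 3 mm above it). x runs along the shank to the ring; open jaw (58 mm wide) at -x, ending 88 mm away; z up. Centre of mass 15 mm towards the ring.
- spanner_ring (a point): Centre of that spanner's ring, 85 mm from spanner_grip along x, half-way up (ring 16 mm high, 52 mm outside diameter, underside level with what it lies on). Its six-sided through hole is 32 mm across flats, with two corners on the spanner's x axis. Axes as spanner_grip.
- plug_hex (a point): On the oil plug's vertical axis, on top of its round collar (43 mm diameter, 72 mm above the bench) where the seated ring rests. Above it: hexagon 16 mm high, 30 mm across flats, then a 4 mm centring cone; the ring clears it 20 mm up. x points at a corner and turns with the plug, z up. The ring goes on with the spanner's x within 7 degrees (its play each way) of this x plus any multiple of 60.
- plug (a joint): How far the plug is screwed in, rad: grows as it turns clockwise seen from above; 3.00 is fully home (hard stop). It starts between 0.35 and 1.25, needs about 0.35 N m to turn and stays where it is left; its height does not change.
- casing: Aluminium gearbox casing, fixed, 300 x 236 mm, body top 56 high. Origin on the bench under the plug's axis; x points to the bearing tower (108 mm diameter, centre x = 120 mm, 91 high), z up; front edge x = -60. Ribs both sides of the plug, 8 mm thick, 56 to 96 mm high, end at x = -36, y = +-54. Jaw end pointing away from the tower, the spanner's x can swing 43 degrees either side of this x.
- mat: Black rubber mat, fixed, 260 x 260 x 4 mm, origin at the centre of its underside, x and y along its sides.
- small_spanner_grip (a point): Middle of the shank of the smaller spanner (143 mm long, shank 14 mm wide), on the mat, leave alone.
- bearing: Loose steel ball bearing, 72 mm diameter, 20 mm high, lying on the bench, leave alone. Origin at the centre of its underside.
- tin: Closed grey metal tin, 76 mm diameter, 110 mm high, standing on the bench, leave alone. Origin at the centre of its underside.
There are look-alikes about, which are no part of the job. What is shaped like the part that bears spanner_grip but brown or turquoise is not meant.

How it is judged:
On the way, in this order (a step that is already met when the one before it is completed fails the run):
1. the ring of the larger spanner sits fully down over the plug's hexagon (horizontal distance between spanner_ring and plug_hex below 0.005 m and z of spanner_ring in the frame of plug_hex below 0.013 m), for 0.2 s.
2. the plug is turned fully home (value of joint plug above 2.93 rad), for 0.2 s.
At the end, for the whole second after the job is handed in: The plug is within 0.07 rad (4 degrees) of its stop at 3.00; the larger spanner lies flat (within 0.1 rad) and still on the mat, the middle of its shank within 120 mm of the mat's centre along each of the mat's sides, and is released (value of joint plug above 2.93 rad and x of spanner_grip in the frame of mat between -0.12 and 0.12 m and y of spanner_grip in the frame of mat between -0.12 and 0.12 m and z of spanner_grip in the frame of mat below 0.018 m and angle between spanner_grip's own z axis and vertical below 0.1 rad and linear speed of spanner below 0.02 m/s); the robot touches nothing.
It fails at once if the plug is touched by the fingers with more than 3 N (contact force between the fingers and plug above 3 N).
It fails at once if the spanner is dropped: it falls out of the fingers faster than 0.6 m/s (linear speed of spanner above 0.6 m/s and contact force between the fingers and spanner below 0.1 N).
It fails at once if the smaller spanner, the bearing or the tin is moved more than 30 mm, or the tin is tipped over (distance of any of small_spanner_grip, bearing, tin from where it was at the start of the episode above 0.03 m or angle between tin's own z axis and vertical above 0.5 rad).
It also fails if it takes over 72 s, if anything falls off the work surface, if the arm or the gripper's body presses on something with over 40 N, if the wrist force passes 120 N, or if a joint passes its speed limit or range.

## Working session

There is one attempt and no reset: what is moved stays moved. The work goes in short steps, Python scripts to look and compute and a tool call to move; the robot and the scene stay as the last step left them, time stands still between calls to the robot, and variables do not carry over. Pictures are saved under pics/ and viewed, and the job is handed in when it is done.

Besides the shell and the picture viewer there is one more tool, called after "Request:" in YAML: its name, and indented under it one key for each argument. carry_out: Moves the arm, as the interface text tells. Its arguments: {"type":"object","properties":{"commands":{"type":"array"},"force":{"type":"number"}},"required":["commands"]}

```bash
ls; mkdir -p pics
cat > h.py <<'E'
import numpy as np, cv2
from plant import r
def snap(n,f):
    s=r.snapshot(n); np.savez('pics/'+f+'.npz',**{k:np.array(v) for k,v in s.items()})
    cv2.imwrite('pics/'+f+'.png',s['pixels'][:,:,::-1]); return s
def load(f): return dict(np.load('pics/'+f+'.npz'))
E
python3 - <<'E'
from h import *
for n in ['side','top','wrist']:
    s=snap(n,n+'0'); print(n,s['mtx'],s['k1'],s['xyz'],s['rotation'])
print(r.get_state())
E
```

```text
pics
side [[463.54151605   0.         282.32635066]
 [  0.         463.54151605 208.73955868]
 [  0.           0.           1.        ]] -0.03698496411825548 [0.31023269 0.73039576 1.02439214] [-0.11533588  0.92898488 -0.34889812  0.04421334]
top [[486.11727011   0.         268.66799076]
 [  0.         486.11727011 218.00903234]
 [  0.           0.           1.        ]] -0.13365540299327364 [ 0.43703772 -0.05863125  1.17124162] [-0.70204222  0.71173125 -0.01774137  0.01614317]
wrist [[292.49652974   0.         277.84761578]
 [  0.         292.49652974 210.65386196]
 [  0.           0.           1.        ]] -0.05887156040733422 [ 0.28311834 -0.5610788   0.38246759] [ 0.81092404 -0.56695821 -0.08398417  0.117929  ]
{'clock': 0.15, 'q': array([ 1.25579846,  0.68979386, -0.19453044,  1.56606697,  0.15729266,
        0.90253032, -0.21509361]), 'qd': array([-0.00144563, -0.00418504, -0.0021224 , -0.00348815, -0.00045705,
        0.00174719,  0.00022351]), 'joint_torque': array([-1.66157959e-03, -5.27858555e+01, -1.26855779e+00, -1.53583807e+01,
       -5.25015942e-02,  3.93097944e-03,  1.22384026e-04]), 'tool_pos': array([ 0.21341575, -0.58694038,  0.24610293]), 'eef_rot': array([ 9.84825140e-01,  1.73548112e-01, -1.70705059e-04, -6.83808663e-04]), 'contact_force': array([-0.10782927, -0.16622418, -0.42623081]), 'moment': array([ 0.04440781, -0.00625953,  0.00919341]), 'opening': 0.9972763337260145}
```

Top view: the steel spanners lie on the mat at (297,185) and (347,182). The brown one (175,257) and the turquoise one (325,300) are the look-alikes. The one at (297,185) is the longer of the two steel ones on the mat, so it fits the description. The plug is at (173,168), the bearing at (250,257) and the tin at (434,198). I'll enlarge to confirm.

```bash
cat >> h.py <<'E'
from scipy.spatial.transform import Rotation as R
def ray(s,u,v):
    K=s['mtx'];k=np.array([[float(s['k1']),0,0,0]]).ravel()
    p=cv2.undistortPoints(np.array([[[u,v]]],float),K,k)[0,0]
    return R.from_quat(s['rotation']).apply([p[0],p[1],1])
def plane(s,u,v,z):
    d=ray(s,u,v);c=np.array(s['xyz']);return c+d*(z-c[2])/d[2]
def proj(s,P):
    Rm=R.from_quat(s['rotation']).inv();P=np.atleast_2d(P).astype(float)
    return cv2.projectPoints(P,Rm.as_rotvec(),-Rm.apply(np.array(s['xyz'])),s['mtx'],np.array([float(s['k1']),0,0,0]))[0][:,0]
def crop(f,u0,v0,u1,v1,k,out):
    im=cv2.imread('pics/'+f+'.png')[v0:v1,u0:u1]
    cv2.imwrite('pics/'+out+'.png',cv2.resize(im,None,fx=k,fy=k,interpolation=cv2.INTER_CUBIC))
E
python3 - <<'E'
from h import *
crop('top0',255,115,395,245,5,'c1')
crop('top0',120,65,240,205,4,'c2')
s=load('top0')
print(proj(s,[[0,0,0],[.5,0,0],[.5,.3,0]]))
print(plane(s,173,168,.09),plane(s,287,155,.02),plane(s,308,212,.02))
for uv in [(265,133),(369,125),(379,229),(274,239)]: print(plane(s,*uv,.004))
E
```

```text
[[246.0264507  421.58748845]
 [243.08031083 215.54049489]
 [120.54135757 217.2455617 ]]
[0.60456508 0.15245151 0.09      ] [ 0.6425032 -0.1075326  0.02     ] [ 0.50524356 -0.15521048  0.02      ]
[ 0.70028363 -0.05557613  0.004     ]
[ 0.71812025 -0.31098733  0.004     ]
[ 0.46273471 -0.32820413  0.004     ]
[ 0.44240223 -0.07375551  0.004     ]
```

Confirmed: the larger spanner is the left one in the crop. Its ring is at top-image (287,156) and its jaw at about (308,212). The plug hexagon shows inside the collar. Next I measure both more precisely, using two views.

```bash
cat > m.py <<'E'
from h import *
def tri(*a):
    A=np.zeros((3,3));b=np.zeros(3)
    for s,u,v in a:
        d=ray(s,u,v);d/=np.linalg.norm(d);M=np.eye(3)-np.outer(d,d);A+=M;b+=M@s['xyz']
    return np.linalg.solve(A,b)
E
python3 - <<'E'
from m import *
t=load('top0');s=load('side0')
im=t['pixels'][115:245,255:330].astype(int);g=im.mean(2)
m=((g>95)&(abs(im[:,:,0]-im[:,:,2])<25)).astype(np.uint8)
n,l,st,ce=cv2.connectedComponentsWithStats(m);print(st,ce)
k=1+np.argmax(st[1:,4]);mm=(l==k).astype(np.uint8)
c,h=cv2.findContours(mm,cv2.RETR_CCOMP,cv2.CHAIN_APPROX_NONE)
for i in range(len(c)):
    M=cv2.moments(c[i]); 
    if M['m00']>20: print(M['m00'],M['m10']/M['m00']+255,M['m01']/M['m00']+115,h[0][i])
# shank line: rows between
P=[]
for v in range(52,82):
    x=np.where(mm[v])[0]; P.append(plane(t,x.mean()+255,v+115,.017)[:2]); 
P=np.array(P); vx,vy,x0,y0=cv2.fitLine(P.astype(np.float32),cv2.DIST_HUBER,0,.01,.01).ravel();print('shank',np.degrees(np.arctan2(vy,vx)),x0,y0)
crop('side0',110,220,270,340,5,'c3')
crop('side0',220,150,320,235,7,'c4')
E
```

```text
[[   0    0   75  130 8868]
 [  21   30   46   82  877]
 [   0  128    3    2    5]] [[ 36.50789355  63.78292738]
 [ 42.18244014  71.38540479]
 [  0.8        128.6       ]]
916.5 295.396253864339 181.23258774322602 [-1 -1  1 -1]
165.5 286.6394763343404 155.50553877139978 [-1 -1 -1  0]
shank 19.45761 0.5718316 -0.12953459
```

```bash
cat >> m.py <<'E'
def down(yaw): # tool pointing down, tool x at yaw(deg)
    return R.from_euler('z',yaw,degrees=True)*R.from_quat([1,0,0,0])
def rel(pos,yaw,base=None):
    st=r.get_state() if base is None else base
    p0=np.array(st['tool_pos']);R0=R.from_quat(st['eef_rot'])
    d=R0.inv().apply(np.array(pos)-p0)*100
    w=(R0.inv()*down(yaw)).as_rotvec()
    return np.round(np.r_[w,d],3)
def yaw():
    st=r.get_state();x=R.from_quat(st['eef_rot']).apply([1,0,0]);return np.degrees(np.arctan2(x[1],x[0]))
E
python3 - <<'E'
from m import *
t=load('top0');s=load('side0')
ring=plane(t,286.64,155.5,.016);print('ring',ring)
y=np.radians(19.4);g=ring[:2]-.085*np.array([np.cos(y),np.sin(y)]);print('grip',g)
tw=plane(t,172,114.3,.091),plane(s,176.2,259.4,.091),tri((t,172,114.3),(s,176.2,259.4))
pl=plane(t,172,167.7,.090),plane(s,223,266.0,.090),tri((t,172,167.7),(s,223,266.))
print(tw,pl)
for a,b in zip(tw,pl): d=a-b;print(np.degrees(np.arctan2(d[1],d[0])),np.hypot(*d[:2]))
print(rel([g[0],g[1],.15],19.4)); print(r.get_state()['q'])
# wrist cam in tool frame
w=load('wrist0');st=r.get_state();R0=R.from_quat(st['eef_rot'])
print('cam',R0.inv().apply(w['xyz']-st['tool_pos']),(R0.inv()*R.from_quat(w['rotation'])).as_matrix())
E
```

```text
ring [ 0.64201334 -0.10681771  0.016     ]
grip [ 0.56183941 -0.1350514 ]
(array([0.72787353, 0.1550879 , 0.091     ]), array([0.7235257, 0.1622205, 0.091    ]), array([0.72904524, 0.15658811, 0.0816959 ])) (array([0.60529043, 0.15472798, 0.09      ]), array([0.60625216, 0.15177594, 0.09      ]), array([0.60489869, 0.1540428 , 0.09368254]))
0.1682272897557686 0.12258362912556076
5.089421768097347 0.11773772850385285
1.1745393180411245 0.12417263835999832
[-1.0000e-03  0.0000e+00  1.0000e-02  4.8191e+01 -3.0543e+01  9.6480e+00]
[ 1.25579846  0.68979386 -0.19453044  1.56606697  0.15729266  0.90253032
 -0.21509361]
cam [ 0.07433061 -0.0006691  -0.1363712 ] [[ 1.25811677e-03 -9.58108456e-01 -2.86402870e-01]
 [ 9.99998624e-01  1.51521561e-03 -6.76061142e-04]
 [ 1.08170199e-03 -2.86401625e-01  9.58109043e-01]]
```

Run:
```python
from m import *
print(rel([.565,.154,.24],0))
```

```text
[-1.0000e-03  0.0000e+00  3.4900e-01  5.8368e+01 -5.7612e+01  6.8600e-01]
```

Request:
carry_out:
  commands:
    - [[0,0,0.35,58.4,-57.6,0.7,5],[0,0,0.35,58.4,-57.6,0.7,5],[0,0,0.35,58.4,-57.6,0.7,5],[0,0,0.35,58.4,-57.6,0.7,5],[0,0,0.35,58.4,-57.6,0.7,5],[0,0,0.35,58.4,-57.6,0.7,5],[0,0,0.35,58.4,-57.6,0.7,5],[0,0,0.35,58.4,-57.6,0.7,5],[0,0,0.35,58.4,-57.6,0.7,5],[0,0,0.35,58.4,-57.6,0.7,5]]

```text
clock: 0.98
tool_pos: [0.3928, -0.2092, 0.2432]
eef_rot: [1.0, -0.001, 0.0, 0.0]
contact_force: [0.7, 0.2, -0.6]
opening: 0.566
```

Run:
```python
from m import *
print(rel([.565,.154,.24],0),r.get_state()['q'],r.get_state()['qd'])
```

```text
[ 0.0000e+00 -0.0000e+00 -1.0000e-03  1.7167e+01 -3.6340e+01  3.1600e-01] [ 0.42012124  0.46727831 -0.05115494  2.0933464   0.04199827  0.58183738
 -1.23288312] [-1.17965975 -0.03743004  0.07618941  0.10393243 -0.06035346 -0.09230688
 -1.04724191]
```

Request:
carry_out:
  commands:
    - [[0,0,0,16.8,-35.5,0.3,5],[0,0,0,16.8,-35.5,0.3,5],[0,0,0,16.8,-35.5,0.3,5],[0,0,0,16.8,-35.5,0.3,5],[0,0,0,16.8,-35.5,0.3,5],[0,0,0,16.8,-35.5,0.3,5],[0,0,0,16.8,-35.5,0.3,5],[0,0,0,16.8,-35.5,0.3,5],[0,0,0,16.8,-35.5,0.3,5],[0,0,0,16.8,-35.5,0.3,5]]

```text
clock: 1.82
tool_pos: [0.5622, 0.1513, 0.2399]
eef_rot: [1.0, 0.003, 0.001, -0.002]
contact_force: [0.6, 1.1, -1.3]
opening: 0.569
```

Run:
```python
from m import *
print(r.get_state()['q'],yaw(),r.get_state()['tool_pos'])
snap('wrist','w1');snap('top','t1')
```

```text
[-0.34450337  0.63526621  0.00751747  1.71572511 -0.01146071  0.78748879
 -1.8952001 ] 0.34247599520550354 [0.56216778 0.15129395 0.23992052]
```

```bash
python3 - <<'E'
from m import *
im=cv2.imread('pics/w1.png')[120:180,245:305]
im=cv2.resize(im,None,fx=9,fy=9,interpolation=cv2.INTER_CUBIC)
im=cv2.convertScaleAbs(im,alpha=2.0,beta=0)
im2=cv2.resize(cv2.imread('pics/top0.png')[150:185,155:192],None,fx=15,fy=15,interpolation=cv2.INTER_CUBIC);im2=cv2.convertScaleAbs(im2,alpha=2.,beta=0)
cv2.imwrite('pics/c5.png',im);cv2.imwrite('pics/c6.png',im2)
E
python3 - <<'E'
from m import *
print(rel([.53,.10,.14],0))
E
```

```text
[-3.000e-03 -1.000e-03  6.000e-03 -3.182e+00  4.938e+00  9.940e+00]
```

Request:
carry_out:
  commands:
    - [[0,0,0,-3.2,5.2,10,5],[0,0,0,-3.2,5.2,10,5],[0,0,0,-3.2,5.2,10,5],[0,0,0,-3.2,5.2,10,5],[0,0,0,-3.2,5.2,10,5],[0,0,0,-3.2,5.2,10,5]]

```text
clock: 2.42
tool_pos: [0.5301, 0.0921, 0.1413]
eef_rot: [1.0, -0.001, 0.001, -0.0]
contact_force: [0.0, 0.3, 0.2]
opening: 0.568
```

Run:
```python
from m import *
print(r.get_state()['q'],yaw(),r.get_state()['tool_pos'])
s=snap('wrist','w2')
p=proj(s,[[.605,.154,.092]])[0];print(p)
u,v=int(p[0]),int(p[1]);v=max(v,45)
im=cv2.imread('pics/w2.png')[v-45:v+45,u-45:u+45]
im=cv2.convertScaleAbs(cv2.resize(im,None,fx=7,fy=7,interpolation=cv2.INTER_CUBIC),alpha=2.0)
cv2.imwrite('pics/c7.png',im)
```

```text
[-0.25553806  0.7328178  -0.00340082  1.93162194  0.00461362  0.47464971
 -1.83467794] -0.09846853575552238 [0.53005766 0.09207253 0.14126613]
[178.6276674  123.09237443]
```

Clear view: the hexagon's corners are at crop (505,315), (132,253) and (207,430) on its upper rim, and (540,320) at its base. Fitting centre and angle.

Run:
```python
from m import *
from scipy.optimize import least_squares
s=load('w2')
f=lambda a,b:(133+(a+.5)/7-.5,78+(b+.5)/7-.5)
obs=[(505,315,.088),(132,253,.088),(207,430,.088),(540,320,.072),(400,467,.072),(435,133,.072)]
for a,b,z in obs: print(plane(s,*f(a,b),z))
P0=[plane(s,*f(a,b),z)[:2] for a,b,z in obs]
rc=.015/np.cos(np.pi/6)
def res(x):
    o=[]
    for (a,b,z),p in zip(obs[:4],P0):
        an=np.arctan2(p[1]-x[1],p[0]-x[0]);k=np.round((an-x[2])/(np.pi/3));t=x[2]+k*np.pi/3
        o+=list(p-x[:2]-rc*np.array([np.cos(t),np.sin(t)]))
    return np.array(o)*1e3
best=min((least_squares(res,[.605,.154,t],x_scale=[.001,.001,.1]) for t in np.radians([-25,-10,5,20])),key=lambda q:q.cost)
print(best.x[:2],np.degrees(best.x[2])%60,best.fun)
# collar circle outline
im=s['pixels'].astype(int).mean(2);c=[plane(s,*f(a,b),.072) for a,b in [(365,60),(590,300),(375,503),(300,490),(450,78)]]
print(np.array(c))
# cone top centre
print(plane(s,*f(300,285),.092))
# casing yaw from bolts: near bolts and far-left; use right side bolts & front bolts
for uv in [(332,63),(330,172),(94,180),]: print(plane(s,*uv,.02))
w=load('w1')
for uv in [(174,24),(182,114),(191,188),(372,20),(368,111),(362,186)]: print(uv,plane(w,*uv,.02))
print('tower',plane(w,272,23,.091))
```

```text
[0.60516087 0.13873321 0.088     ]
[0.61097127 0.17218331 0.088     ]
[0.59533042 0.16687532 0.088     ]
[0.60476907 0.13923252 0.072     ]
[0.59081694 0.15405475 0.072     ]
[0.62214481 0.14832568 0.072     ]
[0.60814212 0.15569457] 19.402513531182393 [ 0.20413433  0.06371819 -0.35623111 -0.53633402  0.3397585  -0.09040923
 -0.18766171  0.56302505]
[[0.62882212 0.15457863 0.072     ]
 [0.60660531 0.13424831 0.072     ]
 [0.58731386 0.15685109 0.072     ]
 [0.58865715 0.16431252 0.072     ]
 [0.62708426 0.1465584  0.072     ]]
[0.60788335 0.15575078 0.092     ]
[0.65245331 0.0489784  0.02      ]
[0.56313632 0.04672766 0.02      ]
[0.55660974 0.26132835 0.02      ]
(174, 24) [0.74357088 0.26897338 0.02      ]
(182, 114) [0.64739275 0.26636402 0.02      ]
(191, 188) [0.55864724 0.26193679 0.02      ]
(372, 20) [0.74853281 0.0515737  0.02      ]
(368, 111) [0.6522113  0.04873509 0.02      ]
(362, 186) [0.56298295 0.04845982 0.02      ]
tower [0.72221026 0.15909948 0.091     ]
```

Run:
```python
from m import *
print(rel([.562,-.135,.10],19.4))
```

```text
[-1.0000e-03 -4.0000e-03 -3.3900e-01  3.1440e+00  2.2775e+01  4.1530e+00]
```

Request:
carry_out:
  commands:
    - [[0,0,-0.34,3.1,22.8,0,5],[0,0,-0.34,3.1,22.8,0,5],[0,0,-0.34,3.1,22.8,4,5],[0,0,-0.34,3.1,22.8,4,5],[0,0,-0.34,3.1,22.8,4,5],[0,0,-0.34,3.1,22.8,4,5],[0,0,-0.34,3.1,22.8,4,5],[0,0,-0.34,3.1,22.8,4,5],[0,0,-0.34,3.1,22.8,4,5]]

```text
clock: 3.22
tool_pos: [0.5611, -0.1347, 0.1015]
eef_rot: [0.986, 0.169, 0.002, -0.0]
contact_force: [0.4, -0.9, 0.1]
opening: 0.568
```

Run:
```python
from m import *
print(r.get_state()['q'],yaw(),r.get_state()['tool_pos'])
s=snap('wrist','w3')
y=np.radians(19.4)
print(proj(s,[[.642,-.1068,.02]]),proj(s,[[.562+.025*np.cos(y),-.135+.025*np.sin(y),.017]]))
```

```text
[ 0.24145696  0.83307511 -0.1464381   1.8297537   0.22793151  0.49193053
 -1.28920594] 19.50166880038915 [ 0.56109126 -0.13469494  0.10149057]
[[279.95573052 107.69008483]] [[279.58968606 189.26444476]]
```

Request:
carry_out:
  commands:
    - [[0,0,0,0,0,3,5],[0,0,0,0.05,0.05,6,5],[0,0,0,0.05,0.05,7.5,5],[0,0,0,0.05,0.05,8.3,5],[0,0,0,0.05,0.05,8.6,5],[0,0,0,0.05,0.05,8.6,5],[0,0,0,0.05,0.05,8.6,5]]

```text
clock: 3.85
tool_pos: [0.5612, -0.1359, 0.0153]
eef_rot: [0.986, 0.169, 0.001, 0.0]
contact_force: [0.3, 0.9, 0.1]
opening: 0.566
```

Run:
```python
from m import *
st=r.get_state()
print(yaw(),st['tool_pos'],st['contact_force'],R.from_quat(st['eef_rot']).apply([0,0,1]))
```

```text
19.470697187349412 [ 0.56116057 -0.13594711  0.01529449] [0.25815394 0.92090716 0.07307426] [ 2.01101200e-03 -9.25485246e-05 -9.99997974e-01]
```

Request:
carry_out:
  commands:
    - [[0,0,0,0,0,0.2,5],[0,0,0,0,0,0.2,1],[0,0,0,0,0,0.2,1],[0,0,0,0,0,0.2,1],[0,0,0,0,0,0.2,1],[0,0,0,0,0,0.2,1],[0,0,0,0,0,0.2,1],[0,0,0,0,0,0.2,1]]
  force: 50

```text
clock: 4.52
tool_pos: [0.5604, -0.1365, 0.0125]
eef_rot: [0.986, 0.169, 0.0, 0.0]
contact_force: [-0.1, 0.8, 6.3]
opening: 0.221
```

Run:
```python
from m import *
st=r.get_state()
print(yaw(),st['tool_pos'],st['contact_force'],st['opening']*88)
s=snap('wrist','w4')
```

```text
19.402128065542602 [ 0.56037429 -0.13645317  0.0125233 ] [-0.08044503  0.82605118  6.25557043] 19.467664345433864
```

Run:
```python
from m import *
s=load('w4')
g=cv2.cvtColor(s['pixels'],cv2.COLOR_RGB2GRAY)
st=r.get_state();R0=R.from_quat(st['eef_rot'])
for th in (90,170,205):
    m=(g<th).astype(np.uint8)[30:160,225:340]
    n,l,sx,ce=cv2.connectedComponentsWithStats(m)
    k=l[60,56]; print(th,sx[k],ce[k]+[225,30])
    c=ce[k]+[225,30]; print(R0.inv().apply(plane(s,*c,.02)-st['tool_pos']),R0.inv().apply(plane(s,*c,.004)-st['tool_pos']))
    mm=(l==k).astype(np.uint8);ct=cv2.findContours(mm,cv2.RETR_EXTERNAL,cv2.CHAIN_APPROX_NONE)[0][0]
    P=np.array([plane(s,a+225,b+30,.02)[:2] for a,b in ct[:,0]])
    cc,ap=P.mean(0),cv2.approxPolyDP((P*1e5).astype(np.float32),250,True)
    print(ap[:,0]/1e5, )
    ap=ap[:,0]/1e5; a=np.degrees(np.arctan2(*(ap-cc).T[::-1]));print(np.round(a%60,1))
m=(g>205).astype(np.uint8)
```

```text
90 [  22   25   68   82 4159] [280.30608319  95.92546285]
[ 0.08552261  0.00029399 -0.00744876] [0.08691064 0.00040524 0.00855194]
[[ 0.65604085 -0.10327598]
 [ 0.6439127  -0.09281291]
 [ 0.6288574  -0.09771525]
 [ 0.6255558  -0.11323138]
 [ 0.6377802  -0.12415064]
 [ 0.65271217 -0.11882513]]
[18.6 18.8 18.3 17.6 19.  18.7]
170 [  18   17   77   91 4931] [279.4564997   93.84364226]
[ 8.63436662e-02 -6.10881158e-05 -7.44839943e-03] [8.78335076e-02 6.13554617e-06 8.55234046e-03]
[[ 0.65872437 -0.10189438]
 [ 0.6455674  -0.0905531 ]
 [ 0.6286873  -0.09599269]
 [ 0.62544686 -0.11418185]
 [ 0.63873214 -0.12559704]
 [ 0.65232915 -0.12117872]]
[20.7 21.9 20.7 19.9 16.2  4.6]
205 [  18   16   77   92 5281] [280.54042795  92.06002651]
[ 0.08704634  0.00038626 -0.007448  ] [0.08862332 0.00050896 0.00855279]
[[ 0.65920866 -0.10214764]
 [ 0.6459312  -0.09043533]
 [ 0.6286873  -0.09599269]
 [ 0.6251602  -0.11337172]
 [ 0.6383525  -0.12574555]
 [ 0.65556026 -0.11991841]]
[19.  18.3 18.7 17.5 17.5 18. ]
```

Request:
carry_out:
  commands:
    - [[0,0,0,0,0,-1,1],[0,0,0,0,0,-3,1],[0,0,0,0,0,-6,1],[0,0,0,0,0,-9,1],[0,0,0,0,0,-12,1],[0,0,0,0,0,-12.5,1],[0,0,0,0,0,-12.5,1]]
  force: 60

```text
clock: 5.15
tool_pos: [0.561, -0.137, 0.1388]
eef_rot: [0.986, 0.168, 0.002, 0.001]
contact_force: [0.5, -0.4, -4.8]
opening: 0.219
```

```bash
cat >> m.py <<'E'
plug=np.array([.6080,.1557]); ROFF=np.array([.087,.0004])
def tcp_for(y,z,p=None,ro=None):
    p=plug if p is None else p; ro=ROFF if ro is None else ro
    a=np.radians(y); return np.r_[p-ro[0]*np.array([np.cos(a),np.sin(a)])-ro[1]*np.array([np.sin(a),-np.cos(a)]),z]
E
python3 - <<'E'
from m import *
st=r.get_state()
print(yaw(),st['tool_pos'],st['contact_force'],st['opening']*88)
s=snap('wrist','w5');snap('side','s5')
print(rel(tcp_for(19.4,.135),19.4))
E
```

```text
19.39642674428837 [ 0.56102097 -0.13696317  0.13881596] [ 0.50591493 -0.40277992 -4.82984289] 19.294556120875413
[-1.0000e-03  2.0000e-03  0.0000e+00  5.6470e+00 -2.5976e+01  1.0800e-01]
```

Request:
carry_out:
  commands:
    - [[0,0,0,3,-13,0,1],[0,0,0,5.6,-26,0,1],[0,0,0,5.6,-26,0,1],[0,0,0,5.6,-26,0,1],[0,0,0,5.6,-26,0,1],[0,0,0,5.6,-26,0,1],[0,0,0,5.6,-26,0.3,1],[0,0,0,5.6,-26,0.3,1],[0,0,0,5.6,-26,0.3,1],[0,0,0,5.6,-26,0.3,1]]

```text
clock: 6.08
tool_pos: [0.5256, 0.1256, 0.1326]
eef_rot: [0.986, 0.168, -0.002, 0.001]
contact_force: [0.9, -0.2, -4.6]
opening: 0.215
```

Run:
```python
from m import *
st=r.get_state()
print(yaw(),st['tool_pos'],st['contact_force'],st['q'])
s=snap('wrist','w6')
print(rel(tcp_for(19.4,.125),19.4)); print(proj(s,[[*plug,.092]]))
crop('w6',180,0,380,170,4,'c8')
im=cv2.imread('pics/c8.png');cv2.imwrite('pics/c8.png',cv2.convertScaleAbs(im,alpha=1.5))
```

```text
19.357092600114786 [0.52556073 0.1256465  0.13260129] [ 0.92850663 -0.15071749 -4.56834345] [-0.26920332  0.7506545  -0.08599753  1.92128021  0.13061561  0.47883277
 -1.6814023 ]
[ 0.002  0.003 -0.002  0.053 -0.205  0.798]
[[277.35411358  99.20331616]]
```

```bash
cat >> m.py <<'E'
def cmpr(f,ring_uv,plug_uv,zr):
    s=load(f);a=plane(s,*ring_uv,zr);b=plane(s,*plug_uv,.092)
    st=r.get_state();R0=R.from_quat(st['eef_rot']);print(a,b,'tool-frame plug-ring mm',1e3*R0.inv().apply(b-a)[:2], 'ring in tool',1e3*R0.inv().apply(a-st['tool_pos']))
E
python3 - <<'E'
from m import *
f=lambda a,b:(180+(a+.5)/4-.5,(b+.5)/4-.5)
cmpr('w6',f(402,368),f(398,387),.140)
E
```

```text
[0.60791789 0.15440019 0.14      ] [0.60978278 0.15525894 0.092     ] tool-frame plug-ring mm [ 2.18577531 -0.26971887] ring in tool [86.97685636 -0.61002114 -7.27563234]
```

Request:
carry_out:
  commands:
    - [[0,0,0,0.15,-0.1,1,1],[0,0,0,0.15,-0.1,2,1],[0,0,0,0.15,-0.1,2.2,1],[0,0,0,0.15,-0.1,2.2,1]]

```text
clock: 6.47
tool_pos: [0.5267, 0.1278, 0.1107]
eef_rot: [0.986, 0.168, -0.001, 0.0]
contact_force: [0.1, 0.1, -4.2]
opening: 0.219
```

Run:
```python
from m import *
st=r.get_state()
print(yaw(),st['tool_pos'],st['contact_force'])
s=snap('wrist','w7')
crop('w7',180,0,380,170,4,'c9')
im=cv2.imread('pics/c9.png');cv2.imwrite('pics/c9.png',cv2.convertScaleAbs(im,alpha=1.7))
```

```text
19.35949527209609 [0.52674481 0.12782697 0.11071893] [ 0.05809056  0.08861245 -4.22360679]
```

Run:
```python
from m import *
f=lambda a,b:(180+(a+.5)/4-.5,(b+.5)/4-.5)
cmpr('w7',f(402,368),f(402,391),.1185)
```

```text
[0.60906252 0.15657081 0.1185    ] [0.60897515 0.15635001 0.092     ] tool-frame plug-ring mm [-0.11059672  0.17647503] ring in tool [86.66777199  0.32593713 -7.28880861]
```

Request:
carry_out:
  commands:
    - [[0,0,0,0,0,0.8,1],[0,0,0,0,0,1.3,1],[0,0,0,0,0,1.8,1],[0,0,0,0,0,2.4,1],[0,0,0,0,0,2.9,1],[0,0,0,0,0,3.05,1],[0,0,0,0,0,3.05,1],[0,0,0,0,0,3.05,1]]

```text
clock: 7.18
tool_pos: [0.5274, 0.1284, 0.0817]
eef_rot: [0.986, 0.168, -0.0, 0.0]
contact_force: [-3.5, -2.3, 2.9]
opening: 0.216
```

Run:
```python
from m import *
st=r.get_state()
print(yaw(),st['tool_pos'],st['contact_force'],st['moment'],R.from_quat(st['eef_rot']).apply([0,0,1]))
s=snap('wrist','w8')
crop('w8',180,0,380,170,4,'c10')
im=cv2.imread('pics/c10.png');cv2.imwrite('pics/c10.png',cv2.convertScaleAbs(im,alpha=1.7))
```

```text
19.397220358247235 [0.52743307 0.12841721 0.08171474] [-3.49075633 -2.32633423  2.93921331] [-0.29700436  0.1469135  -0.07115379] [-3.73074888e-04 -5.44498785e-04 -9.99999782e-01]
```

The crop shows the ring enlarged, about 350 px wide across the flats against 300 before. It caught on the hexagon and pitched up in the grip. I'll quantify its pose with PnP on the hole's corners.

```bash
cat >> m.py <<'E'
def ringpose(f,corners,st,AF=.032):
    """corners px of hole top face in order: +x corner, then towards tool +y (image right) round; returns in tool frame"""
    s=load(f);rc=AF/2/np.cos(np.pi/6)
    a=np.radians(np.arange(6)*60);O=np.c_[rc*np.cos(a),rc*np.sin(a),0*a]
    ok,rv,tv,e=cv2.solvePnPGeneric(O,np.array(corners,float),s['mtx'],np.array([float(s['k1']),0,0,0]),flags=cv2.SOLVEPNP_IPPE)
    C=R.from_quat(s['rotation']);T=R.from_quat(st['eef_rot'])
    for r_,t_,e_ in zip(rv,tv,e.ravel()):
        w=np.array(s['xyz'])+C.apply(t_.ravel());Rw=C*R.from_rotvec(r_.ravel())
        n=Rw.apply([0,0,1]);x=Rw.apply([1,0,0])
        print('err',e_.round(2),'top centre world mm',(w*1e3).round(1),'tool',(1e3*T.inv().apply(w-st['tool_pos'])).round(1),'pitch',np.degrees(np.arcsin(x[2])).round(2),'yaw',np.degrees(np.arctan2(x[1],x[0])).round(2),'normal',n.round(3), 'mid', (1e3*(w+n*.008)).round(1))
E
python3 - <<'E'
from m import *
f=lambda a,b:(180+(a+.5)/4-.5,(b+.5)/4-.5)
st=r.get_state()
ringpose('w8',[f(398,168),f(578,283),f(565,492),f(397,587),f(230,492),f(218,280)],st)
st6=dict(st);st6['tool_pos']=np.array([0.52674481,0.12782697,0.11071893])
ringpose('w7',[f(402,186),f(556,285),f(548,467),f(402,551),f(252,465),f(249,283)],st6)
E
```

```text
err 0.29 top centre world mm [606.3 156.5 103.9] tool [ 83.8  -0.3 -22.2] pitch 12.61 yaw 19.42 normal [ 0.213  0.052 -0.976] mid [608.  157.   96.1]
err 0.63 top centre world mm [606.7 156.6 104.1] tool [ 84.2  -0.3 -22.4] pitch -3.14 yaw 19.36 normal [-0.056 -0.005 -0.998] mid [606.3 156.6  96.1]
err 0.29 top centre world mm [608.7 156.5 115.1] tool [86.8  0.2 -4.4] pitch -3.05 yaw 19.24 normal [-0.056 -0.    -0.998] mid [608.3 156.5 107.1]
err 0.45 top centre world mm [608.4 156.4 115. ] tool [86.5  0.2 -4.3] pitch 13.42 yaw 19.34 normal [ 0.229  0.048 -0.972] mid [610.2 156.8 107.2]
```

The ring's near corner came down on the hexagon. The tool had crept about 1 mm further forward during the descent, and the spanner pitched about 12° in the pads. I'll go back to the mat, press it level, regrip, and retry with a corrected x.

Request:
carry_out:
  commands:
    - [[0,0,0,0,0,-2,1],[0,0,0,0,0,-5,1],[0,0,0,0,0,-7,1],[0,0,0,-3,13,-7,1],[0,0,0,-5.7,26,-7,1],[0,0,0,-5.7,26,-7,1],[0,0,0,-5.7,26,-7,1],[0,0,0,-5.7,26,-7,1],[0,0,0,-5.7,26,-6,1],[0,0,0,-5.7,26,-4,1]]

```text
clock: 8.07
tool_pos: [0.5629, -0.1445, 0.1237]
eef_rot: [0.986, 0.164, 0.003, 0.004]
contact_force: [0.2, -1.9, -4.7]
opening: 0.219
```

Run:
```python
from m import *
st=r.get_state()
print(yaw(),st['tool_pos'],st['contact_force'])
print(rel([.560,-.1365,.0125],19.4))
snap('wrist','w9')
```

```text
18.931476564685745 [ 0.56289244 -0.14449397  0.12368654] [ 0.23874928 -1.93058145 -4.74789127]
[ 9.0000e-03 -5.0000e-03 -8.0000e-03 -7.3000e-02 -9.4700e-01  1.1111e+01]
```

Request:
carry_out:
  commands:
    - [[0,0,0,0,0,2,1],[0,0,0,0,0,4,1],[0,0,0,0,0,6,1],[0,0,0,0,0,7.5,1],[0,0,0,0,0,8,1],[0,0,0,0,0,8,1]]

```text
clock: 8.62
tool_pos: [0.5596, -0.1349, 0.0401]
eef_rot: [0.986, 0.169, -0.001, -0.001]
contact_force: [0.4, -0.1, -4.8]
opening: 0.215
```

Run:
```python
from m import *
st=r.get_state()
print(yaw(),st['tool_pos'],st['contact_force'])
print(rel([.560,-.1365,.0125],19.4))
```

```text
19.44657243985715 [ 0.55955902 -0.13487531  0.04011982] [ 0.39846288 -0.10800703 -4.7992871 ]
[-2.000e-03  2.000e-03  1.000e-03 -7.000e-03  1.720e-01  2.762e+00]
```

Now press down slowly to level it, and ease the grip force for slipping.

Request:
carry_out:
  commands:
    - [[0,0,0,0,0.1,0.7,1],[0,0,0,0,0.1,1.1,1],[0,0,0,0,0.1,1.5,1],[0,0,0,0,0.1,1.9,1],[0,0,0,0,0.1,2.3,1],[0,0,0,0,0.1,2.6,1],[0,0,0,0,0.1,2.7,1],[0,0,0,0,0.1,2.7,1]]
  force: 40

```text
clock: 9.28
tool_pos: [0.5615, -0.1362, 0.0148]
eef_rot: [0.986, 0.169, 0.001, 0.0]
contact_force: [2.3, 0.7, 0.4]
opening: 0.218
```

Run:
```python
from m import *
st=r.get_state()
print(yaw(),st['tool_pos'],st['contact_force'])
snap('wrist','w10')
```

```text
19.440723400133457 [ 0.56150117 -0.13615607  0.01483853] [2.32129466 0.70323762 0.41785923]
```

Request:
carry_out:
  commands:
    - [[0,0,0,0,0,0.1,3],[0,0,0,0,0,0.1,3],[0,0,0,0,0,0.1,3],[0,0,0,0,0,0.1,3],[0,0,0,0,0,0.1,1],[0,0,0,0,0,0.1,1],[0,0,0,0,0,0.1,1],[0,0,0,0,0,0.1,1],[0,0,0,0,0,0.1,1]]
  force: 60

```text
clock: 10.08
tool_pos: [0.5604, -0.1366, 0.0136]
eef_rot: [0.986, 0.169, -0.0, 0.0]
contact_force: [0.7, -0.6, 1.2]
opening: 0.213
```

Run:
```python
from m import *
st=r.get_state()
print(yaw(),st['tool_pos'],st['contact_force'],st['opening']*88)
s=snap('wrist','w11')
crop('w11',180,0,380,170,4,'c11')
```

```text
19.40498234539151 [ 0.56035435 -0.1365501   0.01364418] [ 0.65037415 -0.62868101  1.20618322] 18.70260114444948
```

Run:
```python
from m import *
f=lambda a,b:(180+(a+.5)/4-.5,(b+.5)/4-.5)
st=r.get_state();s=load('w11');R0=R.from_quat(st['eef_rot'])
C=[f(393,175),f(547,272),f(540,454),f(393,540),f(245,454),f(241,270)]
ringpose('w11',C,st)
P=np.array([plane(s,*c,.02) for c in C]);c=P.mean(0);print(c,1e3*R0.inv().apply(c-st['tool_pos']),np.linalg.norm(P-c,axis=1)*1e3,[np.linalg.norm(P[i]-P[i+3])*1e3 for i in range(3)])
print(R.from_quat(s['rotation']).as_quat(), 1e3*R0.inv().apply(s['xyz']-st['tool_pos']),(R0.inv()*R.from_quat(s['rotation'])).as_euler('xyz',degrees=True))
print(st['tool_pos']+R0.apply([0,0,0]))
```

```text
err 0.14 top centre world mm [ 643.2 -106.6   17.4] tool [88.1 -0.7 -3.8] pitch -1.09 yaw 19.31 normal [-0.019 -0.004 -1.   ] mid [ 643.1 -106.6    9.4]
err 0.47 top centre world mm [ 642.9 -106.7   17.4] tool [87.8 -0.7 -3.8] pitch 12.83 yaw 19.3 normal [ 0.21   0.072 -0.975] mid [ 644.6 -106.1    9.6]
[ 0.64294287 -0.10669156  0.02      ] [87.80008985 -0.71474489 -6.38004622] [18.07949322 18.15066805 18.05045576 18.03350918 18.17272789 18.09626632] [np.float64(36.112987305222056), np.float64(36.323179833728105), np.float64(36.146674486928376)]
[ 0.80792629 -0.57117604 -0.0840008   0.11813935] [  74.34112343   -0.61547684 -136.47914219] [-1.66402559e+01 -4.85174999e-02  8.99274150e+01]
[ 0.56036385 -0.13653524  0.01366515]
```

Request:
carry_out:
  commands:
    - [[0,0,0,0,0,-2,1],[0,0,0,0,0,-6,1],[0,0,0,0,0,-10,1],[0,0,0,0,0,-12,1],[0,0,0,2.7,-13,-12,1],[0,0,0,5.5,-26,-12,1],[0,0,0,5.5,-26,-12,1],[0,0,0,5.5,-26,-12,1],[0,0,0,5.5,-26,-12,1],[0,0,0,5.5,-26,-12,1]]

```text
clock: 10.97
tool_pos: [0.5269, 0.1133, 0.1332]
eef_rot: [0.986, 0.169, -0.001, 0.0]
contact_force: [0.9, -0.3, -3.7]
opening: 0.217
```

Run:
```python
from m import *
st=r.get_state()
print(yaw(),st['tool_pos'],st['contact_force'])
print(rel([.526,.126,.106],19.4))
```

```text
19.413288191101966 [0.52687867 0.11329925 0.13315245] [ 0.87250657 -0.31886892 -3.68102991]
[-0.000e+00  1.000e-03  0.000e+00  3.430e-01 -1.227e+00  2.715e+00]
```

Request:
carry_out:
  commands:
    - [[0,0,0,0,0.08,0,1],[0,0,0,0,0.08,1,1],[0,0,0,0,0.08,2,1],[0,0,0,0,0.08,2.7,1],[0,0,0,0,0.08,2.7,1],[0,0,0,0,0.08,2.7,1],[0,0,0,0,0.08,2.7,1]]

```text
clock: 11.55
tool_pos: [0.5285, 0.1096, 0.1065]
eef_rot: [0.986, 0.168, -0.0, 0.0]
contact_force: [-0.4, -0.1, -4.7]
opening: 0.217
```

Run:
```python
from m import *
st=r.get_state()
print(yaw(),st['tool_pos'],st['contact_force'])
print(rel([.526,.126,.106],19.4))
snap('wrist','w12')
crop('w12',180,0,380,170,4,'c12')
im=cv2.imread('pics/c12.png');cv2.imwrite('pics/c12.png',cv2.convertScaleAbs(im,alpha=1.7))
```

```text
19.299792986682505 [0.52854651 0.10956205 0.10647215] [-0.38074188 -0.11733319 -4.72233069]
[ 0.     0.    -0.002  0.303 -1.636  0.046]
```

Request:
carry_out:
  commands:
    - [[0,0,0,0.3,-1.6,0,1],[0,0,0,0.3,-1.6,0,1],[0,0,0,0.3,-1.6,0,1],[0,0,0,0.3,-1.6,0,1],[0,0,0,0.3,-1.6,0,1]]

```text
clock: 12.02
tool_pos: [0.5261, 0.1258, 0.1068]
eef_rot: [0.986, 0.168, 0.0, 0.0]
contact_force: [0.2, 0.7, -4.4]
opening: 0.222
```

Run:
```python
from m import *
st=r.get_state()
print(yaw(),st['tool_pos'],st['contact_force'])
print(rel([.526,.126,.106],19.4))
snap('wrist','w13')
crop('w13',180,0,380,170,4,'c13')
im=cv2.imread('pics/c13.png');cv2.imwrite('pics/c13.png',cv2.convertScaleAbs(im,alpha=1.7))
```

```text
19.357148268367396 [0.52607276 0.12579382 0.10680901] [ 0.19130559  0.71303687 -4.41518254]
[ 0.001  0.    -0.001 -0.    -0.022  0.081]
```

Run:
```python
from m import *
f=lambda a,b:(180+(a+.5)/4-.5,(b+.5)/4-.5)
cmpr('w13',f(394,358),f(388,383),.1132)
s=load('w13');s['xyz']=s['xyz']+[0,0,.0025]
a=plane(s,*f(394,358),.1132);b=plane(s,*f(388,383),.092);R0=R.from_quat(r.get_state()['eef_rot']);print(a,b,R0.inv().apply(b-a)*1e3)
# predicted plug outline in image w.r.t. ring: project model with plug at ring centre
```

```text
[0.60916567 0.15566797 0.1132    ] [0.60835936 0.15613818 0.092     ] tool-frame plug-ring mm [-0.6039891  -0.72722565] ring in tool [88.30650141 -0.61590557 -6.43443977]
[0.60941963 0.15575526 0.1132    ] [0.6085644  0.15622101 0.092     ] [-0.65161893 -0.73922179 21.1994642 ]
```

Request:
carry_out:
  commands:
    - [[0,0,0,-0.06,-0.08,0,1],[0,0,0,-0.06,-0.08,0.3,1],[0,0,0,-0.06,-0.08,0.6,1],[0,0,0,-0.06,-0.08,0.8,1],[0,0,0,-0.06,-0.08,1.0,1],[0,0,0,-0.06,-0.08,1.2,1],[0,0,0,-0.06,-0.08,1.2,1],[0,0,0,-0.06,-0.08,1.2,1]]

```text
clock: 12.73
tool_pos: [0.5249, 0.1273, 0.0944]
eef_rot: [0.986, 0.169, -0.0, 0.0]
contact_force: [0.2, -1.4, -3.9]
opening: 0.217
```

Run:
```python
from m import *
st=r.get_state()
print(yaw(),st['tool_pos'],st['contact_force'],st['moment'])
snap('wrist','w14')
crop('w14',180,0,380,170,4,'c14')
im=cv2.imread('pics/c14.png');cv2.imwrite('pics/c14.png',cv2.convertScaleAbs(im,alpha=1.7))
```

```text
19.407407193252247 [0.52493926 0.12727058 0.09441485] [ 0.17595806 -1.42813604 -3.92198166] [-0.05140104  0.04760937 -0.07866999]
```

Request:
carry_out:
  commands:
    - [[0,0,0,0,0.03,0.3,1],[0,0,0,0,0.05,0.6,1],[0,0,0,0,0.05,0.9,1],[0,0,0,0,0.05,1.2,1],[0,0,0,0,0.05,1.3,1],[0,0,0,0,0.05,1.3,1],[0,0,0,0,0.05,1.3,1]]

```text
clock: 13.37
tool_pos: [0.5251, 0.1269, 0.0816]
eef_rot: [0.986, 0.169, -0.0, 0.0]
contact_force: [-0.6, -0.0, -3.5]
opening: 0.221
```

Run:
```python
from m import *
st=r.get_state()
print(yaw(),st['tool_pos'],st['contact_force'],st['moment'])
snap('wrist','w15')
crop('w15',180,0,380,170,4,'c15')
im=cv2.imread('pics/c15.png');cv2.imwrite('pics/c15.png',cv2.convertScaleAbs(im,alpha=1.7))
```

```text
19.419858513761074 [0.52509471 0.12693289 0.08158129] [-0.59479591 -0.01072552 -3.48646533] [0.00146458 0.06868243 0.02990897]
```

```bash
cat >> m.py <<'E'
def stroke(y0,y1,n,ro,z=0,st=None):
    """rows rotating the tool about point ro (tool frame, m) from current yaw; tool-frame shifts (cm), turn about tool z (positive = clockwise from above)"""
    for k in range(1,n+1):
        a=np.radians((y0-y1)*k/n) # turn about tool z (down) => yaw decreases
        c=np.array(ro); M=np.array([[np.cos(a),-np.sin(a)],[np.sin(a),np.cos(a)]])
        d=c-M@c
        print([0,0,round(a,3),round(d[0]*100,2),round(d[1]*100,2),z,1])
E
python3 - <<'E'
from m import *
f=lambda a,b:(180+(a+.5)/4-.5,(b+.5)/4-.5)
cmpr('w15',f(394,358),f(402,357),.088)
st=r.get_state();R0=R.from_quat(st['eef_rot'])
for P in ([.6085,.1558],[.6080,.1557],[.609,.1563],plane(load('w15'),*f(402,357),.092)[:2]): print(R0.inv().apply(np.r_[P,.08]-st['tool_pos'])*1e3)
stroke(19.4,-30,9,[.0877,-.0003])
E
```

```text
[0.60818022 0.15692887 0.088     ] [0.60813562 0.15605659 0.092     ] tool-frame plug-ring mm [-0.33279376  0.80779289] ring in tool [88.29460779 -0.62886225 -6.36264531]
[88.22220373  0.54213334  1.63736255]
[87.71740292  0.47018799  1.63744943]
[88.86000878  0.23683889  1.63725435]
[87.96387259  0.17897857  1.63740831]
[0, 0, np.float64(0.096), np.float64(0.04), np.float64(-0.84), 0, 1]
[0, 0, np.float64(0.192), np.float64(0.15), np.float64(-1.67), 0, 1]
[0, 0, np.float64(0.287), np.float64(0.35), np.float64(-2.49), 0, 1]
[0, 0, np.float64(0.383), np.float64(0.62), np.float64(-3.28), 0, 1]
[0, 0, np.float64(0.479), np.float64(0.97), np.float64(-4.05), 0, 1]
[0, 0, np.float64(0.575), np.float64(1.39), np.float64(-4.77), 0, 1]
[0, 0, np.float64(0.671), np.float64(1.88), np.float64(-5.46), 0, 1]
[0, 0, np.float64(0.766), np.float64(2.43), np.float64(-6.09), 0, 1]
[0, 0, np.float64(0.862), np.float64(3.04), np.float64(-6.67), 0, 1]
```

Run:
```python
from m import *
stroke(19.4,-8.6,8,[.088,.0002])
```

```text
[0, 0, np.float64(0.061), np.float64(0.02), np.float64(-0.54), 0, 1]
[0, 0, np.float64(0.122), np.float64(0.07), np.float64(-1.07), 0, 1]
[0, 0, np.float64(0.183), np.float64(0.15), np.float64(-1.6), 0, 1]
[0, 0, np.float64(0.244), np.float64(0.27), np.float64(-2.13), 0, 1]
[0, 0, np.float64(0.305), np.float64(0.41), np.float64(-2.65), 0, 1]
[0, 0, np.float64(0.367), np.float64(0.59), np.float64(-3.15), 0, 1]
[0, 0, np.float64(0.428), np.float64(0.8), np.float64(-3.65), 0, 1]
[0, 0, np.float64(0.489), np.float64(1.04), np.float64(-4.13), 0, 1]
```

Request:
carry_out:
  commands:
    - [[0,0,0.061,0.02,-0.54,0,1],[0,0,0.122,0.07,-1.07,0,1],[0,0,0.183,0.15,-1.6,0,1],[0,0,0.244,0.27,-2.13,0,1],[0,0,0.305,0.41,-2.65,0,1],[0,0,0.367,0.59,-3.15,0,1],[0,0,0.428,0.8,-3.65,0,1],[0,0,0.489,1.04,-4.13,0,1],[0,0,0.489,1.04,-4.13,0,1],[0,0,0.489,1.04,-4.13,0,1]]

```text
clock: 14.25
tool_pos: [0.5212, 0.1689, 0.0817]
eef_rot: [0.997, -0.074, -0.0, 0.0]
contact_force: [-1.0, -1.0, -4.0]
opening: 0.218
```

```bash
cat >> m.py <<'E'
def rep(n):
    st=r.get_state();R0=R.from_quat(st['eef_rot'])
    print('t',st['clock'],'yaw',yaw().round(2),st['tool_pos'].round(4),'Ftool',R0.inv().apply(st['contact_force']).round(2),'Mtool',R0.inv().apply(st['moment']).round(2),'q7',st['q'][6].round(3),'plug tool',(1e3*R0.inv().apply(np.r_[.6081,.1560,.08]-st['tool_pos'])).round(1))
    snap('wrist',n);crop(n,180,0,380,170,4,'c'+n)
    im=cv2.imread('pics/c'+n+'.png');cv2.imwrite('pics/c'+n+'.png',cv2.convertScaleAbs(im,alpha=1.7))
E
python3 -c "
from m import *
rep('w16')"
```

```text
t 14.25 yaw -8.54 [0.5212 0.1689 0.0817] Ftool [-0.85  1.16  3.98] Mtool [-0.17 -0.03  0.17] q7 -2.026 plug tool [87.9 -0.1  1.7]
```

Ring still seated and the hexagon is following with the play taken up. Continuing the stroke.

Run:
```python
from m import *
stroke(-8.5,-31,7,[.088,.0000])
```

```text
[0, 0, np.float64(0.056), np.float64(0.01), np.float64(-0.49), 0, 1]
[0, 0, np.float64(0.112), np.float64(0.06), np.float64(-0.99), 0, 1]
[0, 0, np.float64(0.168), np.float64(0.12), np.float64(-1.47), 0, 1]
[0, 0, np.float64(0.224), np.float64(0.22), np.float64(-1.96), 0, 1]
[0, 0, np.float64(0.28), np.float64(0.34), np.float64(-2.44), 0, 1]
[0, 0, np.float64(0.337), np.float64(0.49), np.float64(-2.91), 0, 1]
[0, 0, np.float64(0.393), np.float64(0.67), np.float64(-3.37), 0, 1]
```

Request:
carry_out:
  commands:
    - [[0,0,0.056,0.01,-0.49,0,1],[0,0,0.112,0.06,-0.99,0,1],[0,0,0.168,0.12,-1.47,0,1],[0,0,0.224,0.22,-1.96,0,1],[0,0,0.28,0.34,-2.44,0,1],[0,0,0.337,0.49,-2.91,0,1],[0,0,0.393,0.67,-3.37,0,1],[0,0,0.393,0.67,-3.37,0,1],[0,0,0.393,0.67,-3.37,0,1]]

```text
clock: 15.05
tool_pos: [0.5329, 0.2012, 0.0816]
eef_rot: [0.964, -0.267, 0.0, 0.0]
contact_force: [0.5, -1.9, -3.7]
opening: 0.219
```

```bash
python3 -c "
from m import *
rep('w17')"
```

```text
t 15.05 yaw -31.03 [0.5329 0.2012 0.0816] Ftool [1.39 1.38 3.73] Mtool [-0.25  0.18  0.16] q7 -2.296 plug tool [87.7 -0.   1.6]
```

Request:
carry_out:
  commands:
    - [[0,0,0.056,0.01,-0.49,0,1],[0,0,0.105,0.05,-0.92,0,1],[0,0,0.105,0.05,-0.92,0,1],[0,0,0.105,0.05,-0.92,0,1]]

```text
clock: 15.43
tool_pos: [0.5381, 0.2087, 0.0816]
eef_rot: [0.948, -0.318, 0.0, 0.0]
contact_force: [0.5, -2.6, -4.0]
opening: 0.216
```

```bash
python3 -c "
from m import *
rep('w18')"
```

```text
t 15.4333 yaw -37.04 [0.5381 0.2087 0.0816] Ftool [1.94 1.75 3.97] Mtool [-0.33  0.36  0.11] q7 -2.369 plug tool [87.6 -0.1  1.6]
```

Stroke 1 is done. Now back off through the play, lift 3 cm and look.

Request:
carry_out:
  commands:
    - [[0,0,-0.056,0.01,0.49,0,1],[0,0,-0.105,0.05,0.92,0,1],[0,0,-0.105,0.05,0.92,0,1],[0,0,-0.105,0.05,0.92,-0.5,1],[0,0,-0.105,0.05,0.92,-1.2,1],[0,0,-0.105,0.05,0.92,-2,1],[0,0,-0.105,0.05,0.92,-2.7,1],[0,0,-0.105,0.05,0.92,-2.7,1],[0,0,-0.105,0.05,0.92,-2.7,1]]

```text
clock: 16.23
tool_pos: [0.5334, 0.2025, 0.1095]
eef_rot: [0.963, -0.268, 0.001, -0.001]
contact_force: [-0.1, -0.4, -4.4]
opening: 0.217
```

```bash
python3 -c "
from m import *
rep('w19')"
```

```text
t 16.2333 yaw -31.08 [0.5334 0.2025 0.1095] Ftool [0.1  0.37 4.4 ] Mtool [ 0.06 -0.08  0.  ] q7 -2.305 plug tool [87.9  1.3 29.6]
```

```bash
cat >> m.py <<'E'
PL=np.array([.6081,.1560])
def goto(y,z,po=(.088,0.)):
    a=np.radians(y); t=PL-po[0]*np.array([np.cos(a),np.sin(a)])-po[1]*np.array([np.sin(a),-np.cos(a)])
    print('TCP',t,'rel',rel([*t,z],y))
E
python3 - <<'E'
from m import *
goto(29,.1085)
y0=yaw()
stroke(y0,29,10,[.0879,.0013])
E
```

```text
TCP [0.53113347 0.11333675] rel [-1.000e-03 -1.000e-03 -1.049e+00  4.432e+00  7.713e+00  4.600e-02]
[0, 0, np.float64(-0.105), np.float64(0.03), np.float64(0.92), 0, 1]
[0, 0, np.float64(-0.21), np.float64(0.17), np.float64(1.83), 0, 1]
[0, 0, np.float64(-0.315), np.float64(0.39), np.float64(2.73), 0, 1]
[0, 0, np.float64(-0.419), np.float64(0.71), np.float64(3.59), 0, 1]
[0, 0, np.float64(-0.524), np.float64(1.12), np.float64(4.42), 0, 1]
[0, 0, np.float64(-0.629), np.float64(1.61), np.float64(5.2), 0, 1]
[0, 0, np.float64(-0.734), np.float64(2.18), np.float64(5.92), 0, 1]
[0, 0, np.float64(-0.839), np.float64(2.82), np.float64(6.58), 0, 1]
[0, 0, np.float64(-0.944), np.float64(3.53), np.float64(7.17), 0, 1]
[0, 0, np.float64(-1.049), np.float64(4.29), np.float64(7.68), 0, 1]
```

Request:
carry_out:
  commands:
    - [[0,0,-0.105,0.1,1,0,1],[0,0,-0.21,0.2,1.9,0,1],[0,0,-0.315,0.45,2.75,0,1],[0,0,-0.42,0.8,3.6,0,1],[0,0,-0.525,1.2,4.4,0,1],[0,0,-0.63,1.7,5.2,0,1],[0,0,-0.735,2.3,5.9,0,1],[0,0,-0.84,2.9,6.6,0,1],[0,0,-0.945,3.6,7.2,0,1],[0,0,-1.049,4.43,7.7,0,1]]

```text
clock: 17.12
tool_pos: [0.5306, 0.1122, 0.1083]
eef_rot: [0.968, 0.253, -0.001, 0.0]
contact_force: [0.8, -0.4, -4.8]
opening: 0.219
```

Request:
carry_out:
  commands:
    - [[0,0,0,0,0,0,1],[0,0,0,0,0,0,1],[0,0,0,0,0,0,1]]

```text
clock: 17.37
tool_pos: [0.5308, 0.1136, 0.1085]
eef_rot: [0.968, 0.249, -0.0, -0.0]
contact_force: [-1.6, 0.2, -4.0]
opening: 0.215
```

```bash
python3 -c "
from m import *
goto(29,.1085)
rep('w20')"
```

```text
TCP [0.53113347 0.11333675] rel [-0.001  0.    -0.002  0.022  0.037 -0.004]
t 17.3667 yaw 28.86 [0.5308 0.1136 0.1085] Ftool [-1.29 -0.9   4.  ] Mtool [ 0.05 -0.03  0.07] q7 -1.55 plug tool [88.2  0.2 28.4]
```

Run:
```python
from m import *
f=lambda a,b:(180+(a+.5)/4-.5,(b+.5)/4-.5)
cmpr('w20',f(394,358),f(398,382),.1149)
cmpr('w14',f(394,358),f(402,368),.1008)
```

```text
[0.60791359 0.15675851 0.1149    ] [0.60785146 0.15617497 0.092     ] tool-frame plug-ring mm [-0.33262825  0.49548525] ring in tool [88.34006301 -0.21787386 -6.39817623]
[0.60804121 0.15719807 0.1008    ] [0.60823207 0.15631765 0.092     ] tool-frame plug-ring mm [-0.25730565  0.86857859] ring in tool [88.66686648 -0.53173326  7.70197257]
```

Request:
carry_out:
  commands:
    - [[0,0,0,-0.03,0.05,0.5,1],[0,0,0,-0.03,0.05,1,1],[0,0,0,-0.03,0.05,1.3,1],[0,0,0,-0.03,0.05,1.6,1],[0,0,0,-0.03,0.05,1.6,1]]

```text
clock: 17.83
tool_pos: [0.5305, 0.1123, 0.0918]
eef_rot: [0.968, 0.25, -0.001, 0.0]
contact_force: [0.4, 0.4, -4.3]
opening: 0.22
```

```bash
python3 -c "
from m import *
rep('w21')"
```

```text
t 17.8333 yaw 29.0 [0.5305 0.1123 0.0918] Ftool [ 0.54 -0.21  4.3 ] Mtool [-0.01 -0.03  0.03] q7 -1.553 plug tool [89.  -0.6 11.6]
```

Run:
```python
from m import *
stroke(29,29-36,7,[.0885,-.0004],1.03)
print();stroke(-7,-38,7,[.0882,-.000])
```

```text
[0, 0, np.float64(0.09), np.float64(0.03), np.float64(-0.79), 1.03, 1]
[0, 0, np.float64(0.18), np.float64(0.14), np.float64(-1.58), 1.03, 1]
[0, 0, np.float64(0.269), np.float64(0.31), np.float64(-2.36), 1.03, 1]
[0, 0, np.float64(0.359), np.float64(0.55), np.float64(-3.11), 1.03, 1]
[0, 0, np.float64(0.449), np.float64(0.86), np.float64(-3.84), 1.03, 1]
[0, 0, np.float64(0.539), np.float64(1.23), np.float64(-4.54), 1.03, 1]
[0, 0, np.float64(0.628), np.float64(1.67), np.float64(-5.21), 1.03, 1]

[0, 0, np.float64(0.077), np.float64(0.03), np.float64(-0.68), 0, 1]
[0, 0, np.float64(0.155), np.float64(0.11), np.float64(-1.36), 0, 1]
[0, 0, np.float64(0.232), np.float64(0.24), np.float64(-2.03), 0, 1]
[0, 0, np.float64(0.309), np.float64(0.42), np.float64(-2.68), 0, 1]
[0, 0, np.float64(0.386), np.float64(0.65), np.float64(-3.32), 0, 1]
[0, 0, np.float64(0.464), np.float64(0.93), np.float64(-3.95), 0, 1]
[0, 0, np.float64(0.541), np.float64(1.26), np.float64(-4.54), 0, 1]
```

Request:
carry_out:
  commands:
    - [[0,0,0,0,0,0.5,1],[0,0,0,0,0,1.0,1],[0,0,0,0,0,1.03,1],[0,0,0.09,0.03,-0.79,1.03,1],[0,0,0.18,0.14,-1.58,1.03,1],[0,0,0.27,0.31,-2.36,1.03,1],[0,0,0.36,0.55,-3.11,1.03,1],[0,0,0.45,0.86,-3.84,1.03,1],[0,0,0.54,1.23,-4.54,1.03,1],[0,0,0.628,1.67,-5.21,1.03,1]]

```text
clock: 18.72
tool_pos: [0.5207, 0.1656, 0.0822]
eef_rot: [0.998, -0.063, 0.0, 0.0]
contact_force: [0.9, -1.5, -6.2]
opening: 0.216
```

```bash
python3 -c "
from m import *
rep('w22')"
```

```text
t 18.7167 yaw -7.23 [0.5207 0.1656 0.0822] Ftool [1.11 1.41 6.19] Mtool [-0.34  0.26 -0.24] q7 -1.995 plug tool [87.9 -1.4  2.3]
```

Request:
carry_out:
  commands:
    - [[0,0,0.077,0.02,-0.68,0,1],[0,0,0.155,0.09,-1.36,0,1],[0,0,0.232,0.21,-2.03,0,1],[0,0,0.309,0.39,-2.68,0,1],[0,0,0.386,0.62,-3.32,0,1],[0,0,0.464,0.89,-3.95,0,1],[0,0,0.541,1.22,-4.54,0,1],[0,0,0.541,1.22,-4.54,0,1],[0,0,0.541,1.22,-4.54,0,1]]

```text
clock: 19.52
tool_pos: [0.5385, 0.2091, 0.0822]
eef_rot: [0.946, -0.324, 0.0, 0.0]
contact_force: [1.3, -0.2, -4.8]
opening: 0.22
```

```bash
python3 -c "
from m import *
rep('w23')"
```

```text
t 19.5167 yaw -37.83 [0.5385 0.2091 0.0822] Ftool [ 1.17 -0.65  4.76] Mtool [ 0.19  0.29 -0.05] q7 -2.365 plug tool [87.6 -0.7  2.3]
```

Stroke 2 done, about 109° in total and no stop felt yet. Back off, lift and re-index.

Request:
carry_out:
  commands:
    - [[0,0,-0.056,0.01,0.49,0,1],[0,0,-0.11,0.05,0.93,0,1],[0,0,-0.11,0.05,0.93,0,1],[0,0,-0.11,0.05,0.9,-0.5,1],[0,0,-0.11,0.05,0.87,-1.2,1],[0,0,-0.11,0.05,0.85,-2,1],[0,0,-0.11,0.05,0.85,-2.7,1],[0,0,-0.11,0.05,0.85,-2.7,1],[0,0,-0.11,0.05,0.85,-2.7,1]]

```text
clock: 20.32
tool_pos: [0.5335, 0.203, 0.1101]
eef_rot: [0.962, -0.273, 0.0, -0.0]
contact_force: [1.1, -0.0, -4.1]
opening: 0.216
```

```bash
python3 -c "
from m import *
rep('w24');goto(29,.1085)"
```

```text
t 20.3167 yaw -31.67 [0.5335 0.203  0.1101] Ftool [ 0.98 -0.58  4.14] Mtool [ 0.03 -0.06 -0.05] q7 -2.299 plug tool [88.2  0.8 30.2]
TCP [0.53113347 0.11333675] rel [-0.    -0.    -1.059  4.531  7.723  0.113]
```

Request:
carry_out:
  commands:
    - [[0,0,-0.105,0.1,1,0,1],[0,0,-0.21,0.2,1.9,0,1],[0,0,-0.315,0.45,2.75,0,1],[0,0,-0.42,0.8,3.6,0,1],[0,0,-0.525,1.2,4.4,0,1],[0,0,-0.63,1.7,5.2,0,1],[0,0,-0.735,2.3,5.9,0,1],[0,0,-0.84,2.9,6.6,0,1],[0,0,-0.945,3.6,7.2,0.1,1],[0,0,-1.059,4.51,7.73,0.1,1]]

```text
clock: 21.2
tool_pos: [0.5302, 0.1125, 0.1079]
eef_rot: [0.967, 0.253, -0.001, 0.0]
contact_force: [-0.0, 0.1, -4.4]
opening: 0.219
```

Request:
carry_out:
  commands:
    - [[0,0,0,0,0,0,1],[0,0,0,0,0,0,1],[0,0,0,0,0,0,1]]

```text
clock: 21.45
tool_pos: [0.5306, 0.1137, 0.1082]
eef_rot: [0.968, 0.249, -0.0, -0.0]
contact_force: [-0.2, -0.6, -4.7]
opening: 0.217
```

```bash
python3 -c "
from m import *
goto(29,.1085)
rep('w25')"
```

```text
TCP [0.53113347 0.11333675] rel [-0.001  0.    -0.003  0.027  0.059 -0.034]
t 21.45 yaw 28.85 [0.5306 0.1137 0.1082] Ftool [-0.47  0.44  4.74] Mtool [ 0.   -0.07  0.03] q7 -1.536 plug tool [88.3  0.4 28.1]
```

Almost the same picture as before the second seating, which worked. Same descent.

Request:
carry_out:
  commands:
    - [[0,0,0,-0.02,0.05,0.5,1],[0,0,0,-0.02,0.05,1,1],[0,0,0,-0.02,0.05,1.3,1],[0,0,0,-0.02,0.05,1.6,1],[0,0,0,-0.02,0.05,1.6,1]]

```text
clock: 21.92
tool_pos: [0.5305, 0.1125, 0.0915]
eef_rot: [0.968, 0.25, -0.001, 0.0]
contact_force: [0.1, -0.2, -5.1]
opening: 0.219
```

```bash
python3 -c "
from m import *
rep('w26')"
```

```text
t 21.9167 yaw 28.99 [0.5305 0.1125 0.0915] Ftool [0.05 0.2  5.05] Mtool [0.01 0.03 0.  ] q7 -1.538 plug tool [88.9 -0.5 11.4]
```

Request:
carry_out:
  commands:
    - [[0,0,0,0,0,0.5,1],[0,0,0,0,0,0.98,1],[0,0,0,0,0,0.98,1],[0,0,0.09,0.03,-0.79,0.98,1],[0,0,0.18,0.14,-1.58,0.98,1],[0,0,0.27,0.31,-2.36,0.98,1],[0,0,0.27,0.31,-2.36,0.98,1]]

```text
clock: 22.55
tool_pos: [0.5224, 0.1355, 0.0824]
eef_rot: [0.993, 0.117, 0.0, 0.0]
contact_force: [1.5, -2.3, -4.7]
opening: 0.216
```

```bash
python3 -c "
from m import *
rep('w27')
stroke(0,-12,4,[.0882,-.001])"
```

```text
t 22.55 yaw 13.44 [0.5224 0.1355 0.0824] Ftool [0.92 2.56 4.67] Mtool [-0.27  0.09  0.09] q7 -1.733 plug tool [88.2  0.   2.5]
[0, 0, np.float64(0.052), np.float64(0.01), np.float64(-0.46), 0, 1]
[0, 0, np.float64(0.105), np.float64(0.04), np.float64(-0.92), 0, 1]
[0, 0, np.float64(0.157), np.float64(0.09), np.float64(-1.38), 0, 1]
[0, 0, np.float64(0.209), np.float64(0.17), np.float64(-1.84), 0, 1]
```

Request:
carry_out:
  commands:
    - [[0,0,0.052,0.02,-0.46,0.05,1],[0,0,0.105,0.05,-0.92,0.05,1],[0,0,0.157,0.1,-1.38,0.05,1],[0,0,0.209,0.18,-1.84,0.05,1],[0,0,0.209,0.18,-1.84,0.05,1]]

```text
clock: 23.02
tool_pos: [0.5201, 0.1529, 0.0821]
eef_rot: [1.0, 0.014, 0.0, 0.0]
contact_force: [0.6, -0.7, -4.6]
opening: 0.217
```

```bash
python3 -c "
from m import *
rep('w28')"
```

```text
t 23.0167 yaw 1.62 [0.5201 0.1529 0.0821] Ftool [0.61 0.75 4.61] Mtool [-0.12  0.13  0.06] q7 -1.875 plug tool [88.  -0.6  2.2]
```

Request:
carry_out:
  commands:
    - [[0,0,0.052,0.02,-0.46,0,1],[0,0,0.105,0.05,-0.92,0,1],[0,0,0.157,0.1,-1.38,0,1],[0,0,0.157,0.1,-1.38,0,1]]

```text
clock: 23.4
tool_pos: [0.5208, 0.1666, 0.0821]
eef_rot: [0.998, -0.064, 0.0, 0.0]
contact_force: [0.9, -1.1, -4.8]
opening: 0.215
```

```bash
python3 -c "
from m import *
rep('w29')"
```

```text
t 23.4 yaw -7.38 [0.5208 0.1666 0.0821] Ftool [1.01 0.98 4.79] Mtool [-0.05  0.14  0.02] q7 -1.982 plug tool [87.9 -0.7  2.1]
```

Request:
carry_out:
  commands:
    - [[0,0,0.052,0.02,-0.46,0,1],[0,0,0.105,0.05,-0.92,0,1],[0,0,0.157,0.1,-1.38,0,1],[0,0,0.157,0.1,-1.38,0,1]]

```text
clock: 23.78
tool_pos: [0.5236, 0.18, 0.082]
eef_rot: [0.99, -0.142, 0.0, 0.0]
contact_force: [1.2, -1.7, -3.9]
opening: 0.221
```

```bash
python3 -c "
from m import *
rep('w30')"
```

```text
t 23.7833 yaw -16.38 [0.5236 0.18   0.082 ] Ftool [1.69 1.32 3.94] Mtool [-0.04  0.24  0.02] q7 -2.09 plug tool [87.8 -0.8  2.1]
```

Request:
carry_out:
  commands:
    - [[0,0,0.052,0.02,-0.46,0,1],[0,0,0.105,0.05,-0.92,0,1],[0,0,0.157,0.1,-1.38,0,1],[0,0,0.157,0.1,-1.38,0,1]]

```text
clock: 24.17
tool_pos: [0.5271, 0.1897, 0.0816]
eef_rot: [0.976, -0.219, -0.001, 0.003]
contact_force: [-0.6, -5.9, -2.8]
opening: 0.221
```

```bash
python3 -c "
from m import *
rep('w31')"
```

```text
t 24.1667 yaw -25.28 [0.5271 0.1897 0.0816] Ftool [1.96 5.62 2.83] Mtool [-1.21  0.53 -0.95] q7 -2.197 plug tool [87.6 -4.1  1.6]
```

The moment jumped to about 1 N·m and the spanner stopped following at yaw −22° (clear of the ribs), so this looks like the stop. One gentle further push to confirm.

Request:
carry_out:
  commands:
    - [[0,0,0,0,-0.3,0,1],[0,0,0,0.02,-0.5,0,1],[0,0,0,0.02,-0.5,0,1],[0,0,0,0.02,-0.5,0,1]]

```text
clock: 24.55
tool_pos: [0.5273, 0.1902, 0.0813]
eef_rot: [0.976, -0.219, -0.003, 0.006]
contact_force: [-3.7, -13.2, -1.5]
opening: 0.221
```

```bash
python3 -c "
from m import *
rep('w32')"
```

```text
t 24.55 yaw -25.34 [0.5273 0.1902 0.0813] Ftool [ 2.33 13.51  1.63] Mtool [-2.42  0.58 -0.9 ] q7 -2.201 plug tool [87.7 -3.7  1. ]
```

13.5 N at 88 mm (about 1.2 N·m) gives no further motion, so the plug is at its stop. Now relieve the load, back into the play and lift off.

```bash
python3 -c "
from m import *
goto(-19.3,.082,(.088,-.004))
goto(-22.3,.082,(.088,-.004))"
```

```text
TCP [0.52372346 0.18131006] rel [ 0.012  0.003 -0.105  0.059  0.96  -0.055]
TCP [0.52516372 0.1856913 ] rel [ 0.012  0.003 -0.053  0.002  0.502 -0.061]
```

Request:
carry_out:
  commands:
    - [[0,0,0,0,0.5,0,1],[0,0,0,0,0.8,0,1],[0,0,-0.053,0,1.3,0,1],[0,0,-0.105,0.05,1.76,0,1],[0,0,-0.105,0.05,1.76,0,1],[0,0,-0.105,0.05,1.76,0,1]]

```text
clock: 25.1
tool_pos: [0.5247, 0.1832, 0.0823]
eef_rot: [0.986, -0.168, 0.001, -0.002]
contact_force: [4.1, 3.3, -6.9]
opening: 0.22
```

```bash
python3 -c "
from m import *
rep('w33')"
```

```text
t 25.1 yaw -19.37 [0.5247 0.1832 0.0823] Ftool [ 2.78 -4.5   6.95] Mtool [ 0.73  0.48 -0.33] q7 -2.123 plug tool [87.7 -2.   2.4]
```

Request:
carry_out:
  commands:
    - [[0,0,0,-0.05,-0.2,0,1],[0,0,0,-0.08,-0.2,-0.4,1],[0,0,0,-0.08,-0.2,-1,1],[0,0,0,-0.08,-0.2,-1.8,1],[0,0,0,-0.08,-0.2,-2.8,1],[0,0,0,-0.08,-0.2,-3.5,1],[0,0,0,-0.08,-0.2,-3.5,1],[0,0,0,-0.08,-0.2,-3.5,1]]

```text
clock: 25.82
tool_pos: [0.5275, 0.1806, 0.1161]
eef_rot: [0.985, -0.171, 0.004, 0.001]
contact_force: [13.3, -4.5, -21.0]
opening: 0.221
```

```bash
python3 -c "
from m import *
rep('w34')"
```

```text
t 25.8167 yaw -19.64 [0.5275 0.1806 0.1161] Ftool [13.89 -0.21 21.11] Mtool [ 0.2   2.51 -0.38] q7 -2.133 plug tool [83.9 -3.9 36.8]
```

The ring stuck on the hexagon while I lifted and the spanner pitched nose-down in the grip. I'll lower straight back to re-level it, then centre before lifting.

Request:
carry_out:
  commands:
    - [[0,0,0,0,0,0.7,1],[0,0,0,0,0,1.4,1],[0,0,0,0,0,2.1,1],[0,0,0,0,0,2.8,1],[0,0,0,0,0,3.4,1],[0,0,0,0,0,3.5,1],[0,0,0,0,0,3.5,1]]

```text
clock: 26.45
tool_pos: [0.5216, 0.1839, 0.0821]
eef_rot: [0.986, -0.169, -0.001, 0.0]
contact_force: [-2.0, 0.6, 5.3]
opening: 0.214
```

```bash
python3 -c "
from m import *
rep('w35')"
```

```text
t 26.45 yaw -19.41 [0.5216 0.1839 0.0821] Ftool [-2.07  0.07 -5.3 ] Mtool [-0.05  0.03 -0.24] q7 -2.126 plug tool [90.8 -2.4  1.9]
```

```bash
cat >> m.py <<'E'
f4=lambda a,b:(180+(a+.5)/4-.5,(b+.5)/4-.5)
def ringyaw(n,C,z):
    s=load(n);P=np.array([plane(s,*f4(*c),z)[:2] for c in C]);c=P.mean(0);d=P-c
    a=np.degrees(np.arctan2(d[:,1],d[:,0]))+np.arange(6)*60;a=(a+180)%360-180;print(n,'ring yaw',a.round(1),a.mean().round(2),'ctr',c)
E
python3 - <<'E'
from m import *
ringyaw('w35',[(374,131),(536,233),(532,424),(380,517),(227,431),(215,240)],.09)
ringyaw('w32',[(356,172),(515,264),(517,447),(372,541),(220,459),(207,276)],.09)
ringyaw('w33',[(378,175),(534,270),(530,452),(385,539),(237,458),(229,271)],.09)
ringyaw('w18',[(399,173),(553,268),(547,452),(398,539),(252,453),(247,268)],.09)
ringyaw('w15',[(393,175),(547,270),(542,452),(393,540),(246,454),(241,270)],.09)
E
```

```text
w35 ring yaw [-18.5 -18.7 -18.5 -18.6 -17.8 -17.8] -18.32 ctr [0.60746814 0.15624253]
w32 ring yaw [-22.9 -23.4 -22.9 -23.1 -23.2 -23. ] -23.07 ctr [0.60756199 0.15639246]
w33 ring yaw [-18.1 -19.  -18.8 -18.4 -17.8 -19.3] -18.57 ctr [0.60748732 0.15610032]
w18 ring yaw [-36.8 -36.8 -37.  -37.3 -36.6 -37.3] -36.97 ctr [0.60759411 0.15627942]
w15 ring yaw [19.7 19.5 19.9 19.3 19.7 19.4] 19.58 ctr [0.60754157 0.15674104]
```

Run:
```python
from m import *
out=[]
for n,u,v in [('w18',280,88),('w32',270,88),('w35',273,80)]:
    s=cv2.imread(f'pics/{n}.png')[v-48:v+52,u-44:u+44]
    s=cv2.convertScaleAbs(s,alpha=3.0,beta=-60)
    out.append(cv2.resize(s,None,fx=3,fy=3,interpolation=cv2.INTER_CUBIC))
cv2.imwrite('pics/cmp1.png',np.hstack(out)); print(np.hstack(out).shape)
```

```text
(300, 792, 3)
```

```bash
cat > rot.py <<'E'
from m import *
def rect(n,c,half=.0105,N=200):
    s=load(n);g=cv2.GaussianBlur(cv2.cvtColor(s['pixels'],cv2.COLOR_RGB2GRAY).astype(np.float32),(0,0),.8)
    # polar sample world angles
    th=np.radians(np.arange(0,360,.5));rr=np.linspace(.002,.0105,60)
    P=np.array([[c[0]+r_*np.cos(t),c[1]+r_*np.sin(t),.092] for t in th for r_ in rr])
    uv=proj(s,P).astype(np.float32).reshape(len(th),len(rr),2)
    return cv2.remap(g,uv[...,0],uv[...,1],cv2.INTER_CUBIC)
def top_c(n,uv): 
    return plane(load(n),*f4(*uv),.092)[:2]
E
python3 - <<'E'
from rot import *
# cone-top centres by image (crop px)
C={'w18':(398,356),'w29':(394,357),'w32':(365,357),'w33':(382,357),'w35':(378,323),'w28':None}
A={}
for n in ['w18','w29','w32','w33','w35']:
    c=top_c(n,C[n]);print(n,c)
    p=rect(n,c); 
    p=p-cv2.GaussianBlur(p,(0,0),8); A[n]=p
    cv2.imwrite(f'pics/pol_{n}.png',cv2.convertScaleAbs(p.T,alpha=8,beta=128))
def corr(a,b):
    out=[]
    for k in range(-140,141):
        out.append((k*.5,np.corrcoef(a.ravel(),np.roll(b,k,0).ravel())[0,1]))
    out.sort(key=lambda x:-x[1]);return [(round(x,1),round(y,3)) for x,y in out[:5]]
for a,b in [('w18','w29'),('w29','w32'),('w29','w33'),('w29','w35'),('w32','w33'),('w32','w35'),('w33','w35')]: print(a,b,corr(A[a],A[b]))
E
```

```text
w18 [0.60792088 0.15621231]
w29 [0.607841   0.15604763]
w32 [0.60781406 0.15619659]
w33 [0.60785634 0.1559514 ]
w35 [0.60800579 0.15594729]
w18 w29 [(7.5, np.float64(0.581)), (8.0, np.float64(0.581)), (7.0, np.float64(0.58)), (8.5, np.float64(0.58)), (6.5, np.float64(0.579))]
w29 w32 [(12.0, np.float64(0.68)), (12.5, np.float64(0.68)), (11.5, np.float64(0.678)), (13.0, np.float64(0.678)), (13.5, np.float64(0.676))]
w29 w33 [(8.0, np.float64(0.717)), (8.5, np.float64(0.717)), (7.5, np.float64(0.716)), (9.0, np.float64(0.714)), (7.0, np.float64(0.714))]
w29 w35 [(9.5, np.float64(0.73)), (9.0, np.float64(0.73)), (10.0, np.float64(0.729)), (8.5, np.float64(0.728)), (10.5, np.float64(0.727))]
w32 w33 [(-4.0, np.float64(0.61)), (-3.5, np.float64(0.609)), (-4.5, np.float64(0.609)), (-3.0, np.float64(0.607)), (-5.0, np.float64(0.607))]
w32 w35 [(52.5, np.float64(0.65)), (52.0, np.float64(0.649)), (53.0, np.float64(0.649)), (51.5, np.float64(0.648)), (53.5, np.float64(0.648))]
w33 w35 [(1.0, np.float64(0.764)), (0.5, np.float64(0.764)), (1.5, np.float64(0.763)), (0.0, np.float64(0.762)), (2.0, np.float64(0.76))]
```

The polar correlation suggests the plug followed the ring back about 4° when I reversed, so the ring was wedged on the hexagon after the hard push. I'll free the ring first with small motions, then retighten gently.

Request:
carry_out:
  commands:
    - [[0,0,-0.025,0.01,0.22,-0.1,1],[0,0,-0.05,0.02,0.45,-0.15,1],[0,0,-0.075,0.04,0.68,-0.15,1],[0,0,-0.075,0.04,0.68,-0.15,1],[0,0,-0.075,0.04,0.68,-0.15,1]]

```text
clock: 26.92
tool_pos: [0.5201, 0.1774, 0.0831]
eef_rot: [0.991, -0.131, -0.001, 0.0]
contact_force: [-1.9, 1.9, -3.3]
opening: 0.215
```

```bash
python3 -c "
from m import *
rep('w36')"
```

```text
t 26.9167 yaw -15.1 [0.5201 0.1774 0.0831] Ftool [-2.28 -1.37  3.35] Mtool [ 0.35 -0.62 -0.13] q7 -2.073 plug tool [90.6 -2.3  2.8]
```

```bash
cat > ov.py <<'E'
from m import *
def ov(n,yaws,c,out,z=.088,win=None,al=3.0,be=-60):
    s=load(n);k=8
    p=proj(s,[[*c,z]])[0];u0,v0=int(p[0])-24,int(p[1])-27
    im=cv2.cvtColor(s['pixels'],cv2.COLOR_RGB2BGR)[v0:v0+54,u0:u0+48]
    im=cv2.resize(cv2.convertScaleAbs(im,alpha=al,beta=be),None,fx=k,fy=k,interpolation=cv2.INTER_CUBIC)
    res=[im.copy()]
    for y in yaws:
        a=np.radians(y+np.arange(6)*60);rc=.015/np.cos(np.pi/6)
        P=proj(s,np.c_[c[0]+rc*np.cos(a),c[1]+rc*np.sin(a),0*a+z])
        q=((P-[u0,v0]+.5)*k-.5).round().astype(int);j=im.copy()
        cv2.polylines(j,[q.reshape(-1,1,2)],True,(0,0,255),1);res.append(j)
    o=np.hstack(res);o=cv2.resize(o,None,fx=min(1,800/o.shape[1]),fy=min(1,800/o.shape[1]));cv2.imwrite('pics/'+out+'.png',o)
E
python3 - <<'E'
from ov import *
ringyaw('w36',[(375,141),(533,238),(531,424),(382,513),(233,430),(224,245)],.0895)
ov('w36',[-14.5,-8],(.6079,.1560),'o36')
E
```

```text
w36 ring yaw [-13.7 -14.2 -14.1 -14.4 -13.7 -13.7] -13.98 ctr [0.60768913 0.15601533]
```

```bash
sed -i 's/k=8/k=5/; s/int(p\[0\])-24,int(p\[1\])-27/int(p[0])-44,int(p[1])-50/; s/v0+54,u0:u0+48/v0+100,u0:u0+88/' ov.py; sed -i "s/cv2.resize(o,None,fx=min(1,800\/o.shape\[1\]),fy=min(1,800\/o.shape\[1\]))/o/" ov.py
python3 - <<'E'
from ov import *
ov('w36',[-8],(.6079,.1560),'o36')
E
```

```text
(no output)
```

The overlay fits the hexagon at yaw ≈ −8° with the ring at −14°, so the plug was dragged back about 8°. The pitch and roll moments from the firm grip were clamping the ring on the hexagon. I'll relax the grip so those moments vanish.

Request:
carry_out:
  commands:
    - [[0,0,0,0,0,0,1],[0,0,0,0,0,0,1],[0,0,0,0,0,0,1],[0,0,0,0,0,0,1]]
  force: 8

```text
clock: 27.3
tool_pos: [0.5202, 0.1772, 0.0832]
eef_rot: [0.991, -0.132, -0.001, 0.0]
contact_force: [-4.5, 1.5, -2.9]
opening: 0.225
```

```bash
python3 -c "
from m import *
rep('w37')"
```

```text
t 27.3 yaw -15.12 [0.5202 0.1772 0.0832] Ftool [-4.74 -0.26  2.96] Mtool [ 0.26 -1.01 -0.15] q7 -2.074 plug tool [90.3 -2.5  3. ]
```

Request:
carry_out:
  commands:
    - [[0,0,0,-0.15,0,0,1],[0,0,0,-0.28,0,0,1],[0,0,0,-0.28,0,0,1],[0,0,0,-0.28,0,0,1]]

```text
clock: 27.68
tool_pos: [0.52, 0.1776, 0.0838]
eef_rot: [0.991, -0.132, 0.001, -0.0]
contact_force: [0.9, 0.4, -4.7]
opening: 0.225
```

```bash
python3 -c "
from m import *
rep('w38')
from ov import *
ov('w38',[-8],(.6079,.1560),'o38')"
```

```text
t 27.6833 yaw -15.18 [0.52   0.1776 0.0838] Ftool [ 0.72 -0.63  4.68] Mtool [ 0.21 -0.09 -0.05] q7 -2.075 plug tool [90.7 -2.2  4.1]
```

Request:
carry_out:
  commands:
    - [[0,0,-0.035,0.02,0.32,0,1],[0,0,-0.07,0.04,0.63,0,1],[0,0,-0.07,0.04,0.63,0,1],[0,0,-0.07,0.04,0.63,0,1]]

```text
clock: 28.07
tool_pos: [0.5181, 0.1714, 0.0837]
eef_rot: [0.995, -0.097, 0.001, -0.0]
contact_force: [1.1, -0.2, -3.9]
opening: 0.222
```

```bash
python3 -c "
from m import *
rep('w39')
from ov import *
ov('w39',[-8],(.6079,.1560),'o39')"
```

```text
t 28.0667 yaw -11.15 [0.5181 0.1714 0.0837] Ftool [1.11 0.01 3.85] Mtool [ 0.15  0.22 -0.03] q7 -2.027 plug tool [91.2 -2.3  3.9]
```

Forces are near zero, the hexagon stays put and the ring turns freely on it. Retighten gently with a moderate grip.

```bash
python3 -c "
from m import *
stroke(0,-13,4,[.0912,-.0023])"
```

```text
[0, 0, np.float64(0.057), np.float64(0.0), np.float64(-0.52), 0, 1]
[0, 0, np.float64(0.113), np.float64(0.03), np.float64(-1.03), 0, 1]
[0, 0, np.float64(0.17), np.float64(0.09), np.float64(-1.55), 0, 1]
[0, 0, np.float64(0.227), np.float64(0.18), np.float64(-2.06), 0, 1]
```

Request:
carry_out:
  commands:
    - [[0,0,0.057,0,-0.52,0,1],[0,0,0.113,0.03,-1.03,0,1],[0,0,0.17,0.09,-1.55,0,1],[0,0,0.227,0.18,-2.06,0,1],[0,0,0.227,0.18,-2.06,0,1],[0,0,0.227,0.18,-2.06,0,1]]
  force: 20

```text
clock: 28.62
tool_pos: [0.5235, 0.1886, 0.0835]
eef_rot: [0.978, -0.209, 0.001, 0.002]
contact_force: [1.2, -5.3, -2.9]
opening: 0.227
```

```bash
python3 -c "
from m import *
rep('w40')
from ov import *
ov('w40',[-16],(.6079,.1560),'o40')"
```

```text
t 28.6167 yaw -24.17 [0.5235 0.1886 0.0835] Ftool [3.3  4.36 2.92] Mtool [-0.8   0.65 -0.44] q7 -2.183 plug tool [90.5 -4.9  3.7]
```

Request:
carry_out:
  commands:
    - [[0,0,0,-0.1,-0.2,0,1],[0,0,0,-0.1,-0.3,0,1],[0,0,0,-0.1,-0.3,0,1],[0,0,0,-0.1,-0.3,0,1]]

```text
clock: 29.0
tool_pos: [0.5237, 0.189, 0.0834]
eef_rot: [0.978, -0.21, 0.0, 0.004]
contact_force: [2.2, -9.7, -2.6]
opening: 0.229
```

```bash
python3 -c "
from m import *
rep('w41')
from ov import *
ov('w41',[-17],(.6079,.1560),'o41')"
```

```text
t 29.0 yaw -24.29 [0.5237 0.189  0.0834] Ftool [6.04 7.92 2.68] Mtool [-1.64  1.11 -0.45] q7 -2.187 plug tool [90.5 -4.7  3.6]
```

```bash
python3 -c "
from m import *
ringyaw('w41',[(347,147),(505,237),(507,418),(363,513),(213,434),(198,252)],.09)"
```

```text
w41 ring yaw [-21.9 -22.2 -21.3 -22.1 -21.5 -21.2] -21.71 ctr [0.60749743 0.15627846]
```

Request:
carry_out:
  commands:
    - [[0,0,0,-0.25,-0.15,0,1],[0,0,0,-0.35,-0.25,0,1],[0,0,0,-0.35,-0.25,0,1],[0,0,0,-0.35,-0.25,0,1]]
  force: 25

```text
clock: 29.38
tool_pos: [0.5238, 0.1896, 0.0836]
eef_rot: [0.977, -0.212, 0.003, 0.005]
contact_force: [6.0, -15.2, -3.6]
opening: 0.225
```

```bash
python3 -c "
from m import *
rep('w42')"
```

```text
t 29.3833 yaw -24.46 [0.5238 0.1896 0.0836] Ftool [11.74 11.32  3.81] Mtool [-2.37  2.33 -0.46] q7 -2.193 plug tool [90.6 -4.4  4.3]
```

Still no movement at about 1 N·m, so it is at the stop. Now unload elastically to zero force with a light grip.

Request:
carry_out:
  commands:
    - [[0,0,0,0.25,0.4,0,1],[0,0,0,0.5,0.7,0,1],[0,0,0,0.5,0.75,0,1],[0,0,0,0.5,0.75,0,1]]
  force: 8

```text
clock: 29.77
tool_pos: [0.5228, 0.1878, 0.0836]
eef_rot: [0.978, -0.21, 0.0, 0.001]
contact_force: [1.1, -6.4, -2.0]
opening: 0.233
```

```bash
python3 -c "
from m import *
rep('w43')"
```

```text
t 29.7667 yaw -24.19 [0.5228 0.1878 0.0836] Ftool [3.63 5.42 2.03] Mtool [-1.07  0.68 -0.21] q7 -2.181 plug tool [90.8 -5.9  3.6]
```

Request:
carry_out:
  commands:
    - [[0,0,0,0.1,0.2,0,1],[0,0,0,0.15,0.4,0,1],[0,0,0,0.15,0.4,0,1],[0,0,0,0.15,0.4,0,1]]
  force: 6

```text
clock: 30.15
tool_pos: [0.5224, 0.1867, 0.0836]
eef_rot: [0.978, -0.208, -0.0, -0.001]
contact_force: [0.3, 1.4, -3.5]
opening: 0.233
```

```bash
python3 -c "
from m import *
rep('w44')"
```

```text
t 30.15 yaw -24.06 [0.5224 0.1867 0.0836] Ftool [-0.26 -1.36  3.53] Mtool [ 0.27 -0.03 -0.13] q7 -2.176 plug tool [90.7 -6.9  3.6]
```

```bash
python3 -c "
from ov import *
ringyaw('w44',[(321,144),(481,231),(488,415),(347,511),(195,435),(177,255)],.09)
ringyaw('w42',[(350,147),(507,237),(510,419),(366,512),(217,434),(203,252)],.09)
ov('w44',[-15.5],(.6079,.1560),'o44')
stroke(0,7,3,[.0907,-.0069])"
```

```text
w44 ring yaw [-20.3 -20.4 -20.5 -20.4 -20.3 -19.8] -20.28 ctr [0.60744366 0.15617607]
w42 ring yaw [-21.9 -22.1 -21.8 -22.3 -21.5 -21.6] -21.88 ctr [0.60742746 0.15632845]
[0, 0, np.float64(-0.041), np.float64(0.04), np.float64(0.37), 0, 1]
[0, 0, np.float64(-0.081), np.float64(0.09), np.float64(0.74), 0, 1]
[0, 0, np.float64(-0.122), np.float64(0.15), np.float64(1.1), 0, 1]
```

Request:
carry_out:
  commands:
    - [[0,0,-0.02,0.02,0.1,0,1],[0,0,-0.041,0.04,0.3,0,1],[0,0,-0.061,0.06,0.48,0,1],[0,0,-0.061,0.06,0.48,0,1],[0,0,-0.061,0.06,0.48,0,1]]
  force: 6

```text
clock: 30.62
tool_pos: [0.5204, 0.1804, 0.0834]
eef_rot: [0.984, -0.179, -0.001, 0.0]
contact_force: [-1.5, 2.9, -3.3]
opening: 0.236
```

```bash
python3 -c "
from ov import *
rep('w45')
ov('w45',[-15.5],(.6079,.1560),'o45')"
```

```text
t 30.6167 yaw -20.62 [0.5204 0.1804 0.0834] Ftool [-2.37 -2.16  3.3 ] Mtool [ 0.53 -0.45 -0.24] q7 -2.134 plug tool [90.7 -8.   3.3]
```

The hexagon was again dragged a few degrees, because the 1 N·m final push wedges it. I'll free the ring here, then redo the last few degrees with much less torque.

Request:
carry_out:
  commands:
    - [[0,0,0,-0.15,-0.1,-0.05,1],[0,0,0,-0.3,-0.1,-0.05,1],[0,0,0,-0.3,-0.1,-0.05,1],[0,0,0,-0.15,-0.1,-0.05,1],[0,0,-0.035,-0.13,0.25,-0.05,1],[0,0,-0.07,-0.1,0.58,-0.05,1],[0,0,-0.07,-0.1,0.58,-0.05,1]]
  force: 8

```text
clock: 31.25
tool_pos: [0.5184, 0.1745, 0.0842]
eef_rot: [0.99, -0.144, 0.0, 0.0]
contact_force: [4.0, 1.3, -4.4]
opening: 0.231
```

```bash
python3 -c "
from ov import *
rep('w46')
ov('w46',[-11],(.6079,.1560),'o46')"
```

```text
t 31.25 yaw -16.55 [0.5184 0.1745 0.0842] Ftool [ 3.43 -2.42  4.42] Mtool [ 0.52  0.56 -0.23] q7 -2.086 plug tool [91.2 -7.8  4.3]
```

```bash
python3 -c "
from m import *
stroke(0,-9,4,[.0912,-.0078])"
```

```text
[0, 0, np.float64(0.039), np.float64(-0.02), np.float64(-0.36), 0, 1]
[0, 0, np.float64(0.079), np.float64(-0.03), np.float64(-0.72), 0, 1]
[0, 0, np.float64(0.118), np.float64(-0.03), np.float64(-1.08), 0, 1]
[0, 0, np.float64(0.157), np.float64(-0.01), np.float64(-1.44), 0, 1]
```

Request:
carry_out:
  commands:
    - [[0,0,0.039,0.05,-0.36,0,1],[0,0,0.079,0.1,-0.72,0,1],[0,0,0.118,0.12,-1.08,0,1],[0,0,0.157,0.14,-1.44,0,1],[0,0,0.157,0.14,-1.44,0,1],[0,0,0.157,0.14,-1.44,0,1]]
  force: 20

```text
clock: 31.8
tool_pos: [0.5224, 0.1871, 0.0838]
eef_rot: [0.975, -0.221, -0.001, 0.002]
contact_force: [1.3, -3.2, -3.1]
opening: 0.233
```

```bash
python3 -c "
from ov import *
rep('w47')
ov('w47',[-16],(.6079,.1560),'o47')"
```

```text
t 31.8 yaw -25.59 [0.5224 0.1871 0.0838] Ftool [2.58 2.33 3.1 ] Mtool [-0.62  0.58 -0.56] q7 -2.195 plug tool [90.7 -9.   3.6]
```

```bash
python3 -c "
from ov import *
ringyaw('w47',[(298,147),(460,228),(470,409),(334,512),(180,438),(157,258)],.09)"
```

```text
w47 ring yaw [-20.5 -20.8 -20.3 -20.4 -20.5 -20.3] -20.45 ctr [0.60739817 0.15603451]
```

Request:
carry_out:
  commands:
    - [[0,0,0.01,0.05,-0.15,0,1],[0,0,0.015,0.1,-0.25,0,1],[0,0,0.015,0.1,-0.25,0,1]]
  force: 20

```text
clock: 32.1
tool_pos: [0.5228, 0.188, 0.0835]
eef_rot: [0.973, -0.229, -0.003, 0.003]
contact_force: [-2.3, -6.2, -2.4]
opening: 0.234
```

```bash
python3 -c "
from ov import *
rep('w48')"
```

```text
t 32.1 yaw -26.52 [0.5228 0.188  0.0835] Ftool [0.67 6.53 2.4 ] Mtool [-1.38  0.3  -0.59] q7 -2.206 plug tool [90.6 -9.4  3.1]
```

Request:
carry_out:
  commands:
    - [[0,0,0,-0.05,0.25,0,1],[0,0,0,-0.05,0.45,0,1],[0,0,0,-0.25,0.45,-0.05,1],[0,0,0,-0.4,0.45,-0.05,1],[0,0,0,-0.1,0.45,-0.05,1],[0,0,0,0.25,0.45,-0.05,1],[0,0,0,0.1,0.45,-0.05,1],[0,0,0,-0.1,0.45,-0.05,1],[0,0,0,-0.1,0.45,-0.05,1]]
  force: 10

```text
clock: 32.9
tool_pos: [0.5225, 0.1868, 0.0844]
eef_rot: [0.973, -0.229, 0.0, 0.0]
contact_force: [-0.9, -3.8, -6.5]
opening: 0.238
```

```bash
python3 -c "
from ov import *
rep('w49')
ov('w49',[-15.5],(.6079,.1560),'o49')"
```

```text
t 32.9 yaw -26.5 [0.5225 0.1868 0.0844] Ftool [0.93 3.78 6.55] Mtool [-0.69  0.25 -0.23] q7 -2.203 plug tool [ 90.3 -10.7   4.5]
```

The pads are at 6° to the shank and so keep a clockwise torque on the ring. Align the tool to the shank (pure yaw) and relieve y.

Request:
carry_out:
  commands:
    - [[0,0,-0.05,0,0.1,0,1],[0,0,-0.1,0,0.2,0,1],[0,0,-0.115,0,0.25,0,1],[0,0,-0.115,0,0.25,0,1],[0,0,-0.115,0,0.25,0,1]]
  force: 6

```text
clock: 33.37
tool_pos: [0.5218, 0.1859, 0.0846]
eef_rot: [0.985, -0.173, 0.0, -0.001]
contact_force: [0.1, 0.3, -5.0]
opening: 0.225
```

```bash
python3 -c "
from ov import *
rep('w50')
ov('w50',[-14.5],(.6079,.1560),'o50')"
```

```text
t 33.3667 yaw -19.94 [0.5218 0.1859 0.0846] Ftool [ 0.   -0.29  5.  ] Mtool [ 0.11 -0.04 -0.02] q7 -2.133 plug tool [91.4 -1.3  4.7]
```

```bash
python3 -c "
from ov import *
ringyaw('w50',[(387,141),(540,236),(536,419),(388,504),(242,419),(238,237)],.09)
ringyaw('w48',[(291,147),(455,229),(467,409),(330,512),(174,438),(150,258)],.09)
ringyaw('w49',[(278,153),(438,229),(455,410),(321,512),(166,443),(141,267)],.09)
stroke(0,3,2,[.0914,-.0013])"
```

```text
w50 ring yaw [-19.4 -19.8 -19.8 -20.1 -19.8 -19.9] -19.8 ctr [0.60756399 0.15614633]
w48 ring yaw [-20.9 -22.  -20.8 -20.9 -21.6 -21.1] -21.23 ctr [0.60748434 0.15616636]
w49 ring yaw [-20.4 -20.1 -20.2 -20.1 -20.6 -19.9] -20.22 ctr [0.60753266 0.15610016]
[0, 0, np.float64(-0.026), np.float64(0.01), np.float64(0.24), 0, 1]
[0, 0, np.float64(-0.052), np.float64(0.02), np.float64(0.48), 0, 1]
```

Everything is unloaded and aligned. Cautious lift test of 5 mm with a firmer grip.

Request:
carry_out:
  commands:
    - [[0,0,0,0,0,0,1],[0,0,0,0,0,0,1],[0,0,0,0,0,-0.15,1],[0,0,0,0,0,-0.3,1],[0,0,0,0,0,-0.5,1],[0,0,0,0,0,-0.5,1]]
  force: 40

```text
clock: 33.92
tool_pos: [0.5216, 0.1848, 0.0894]
eef_rot: [0.985, -0.173, -0.0, 0.0]
contact_force: [2.6, 0.7, -12.9]
opening: 0.221
```

```bash
python3 -c "
from ov import *
rep('w51')"
```

```text
t 33.9167 yaw -19.88 [0.5216 0.1848 0.0894] Ftool [ 2.19 -1.56 12.87] Mtool [ 0.32  0.03 -0.15] q7 -2.133 plug tool [91.2 -2.3  9.4]
```

Request:
carry_out:
  commands:
    - [[0,0,-0.01,0,0.1,0,1],[0,0,-0.02,0,0.2,0,1],[0,0,-0.02,0,0.2,-0.1,1],[0,0,-0.02,0,0.2,-0.1,1]]
  force: 50

```text
clock: 34.3
tool_pos: [0.5211, 0.1831, 0.0907]
eef_rot: [0.987, -0.163, 0.0, -0.0]
contact_force: [3.0, 0.4, -11.4]
opening: 0.223
```

```bash
python3 -c "
from ov import *
rep('w52')
ov('w52',[-14.5],(.6079,.1560),'o52')"
```

```text
t 34.3 yaw -18.74 [0.5211 0.1831 0.0907] Ftool [ 2.65 -1.36 11.43] Mtool [ 0.39  0.05 -0.19] q7 -2.119 plug tool [91.1 -2.3 10.7]
```

Lifting by the handle while the ring is still in contact only cocks it. Go back down to the zero-load height with a light grip, then swing into the middle of the play before lifting.

Request:
carry_out:
  commands:
    - [[0,0,0,0,0,0.2,1],[0,0,0,0,0,0.4,1],[0,0,0,0,0,0.62,1],[0,0,0,0,0,0.62,1],[0,0,0,0,0,0.62,1]]
  force: 8

```text
clock: 34.77
tool_pos: [0.5208, 0.183, 0.0845]
eef_rot: [0.987, -0.163, -0.0, 0.0]
contact_force: [0.1, 0.4, -1.8]
opening: 0.225
```

```bash
python3 -c "
from ov import *
rep('w53')"
```

```text
t 34.7667 yaw -18.75 [0.5208 0.183  0.0845] Ftool [-0.01 -0.44  1.78] Mtool [ 0.13 -0.11 -0.11] q7 -2.118 plug tool [91.4 -2.5  4.5]
```

Request:
carry_out:
  commands:
    - [[0,0,-0.03,0.02,0.27,-0.03,1],[0,0,-0.07,0.04,0.64,-0.03,1],[0,0,-0.07,0.04,0.64,-0.03,1],[0,0,-0.07,0.04,0.64,-0.03,1]]
  force: 8

```text
clock: 35.15
tool_pos: [0.5192, 0.1769, 0.0847]
eef_rot: [0.992, -0.128, -0.0, -0.0]
contact_force: [-0.1, -0.1, -3.8]
opening: 0.227
```

```bash
python3 -c "
from ov import *
rep('w54')
ov('w54',[-14.5],(.6079,.1560),'o54')"
```

```text
t 35.15 yaw -14.76 [0.5192 0.1769 0.0847] Ftool [-0.11  0.1   3.81] Mtool [ 0.26 -0.09 -0.04] q7 -2.069 plug tool [91.3 -2.5  4.7]
```

Request:
carry_out:
  commands:
    - [[0,0,-0.04,0.02,0.36,-0.02,1],[0,0,-0.04,0.02,0.36,-0.02,1],[0,0,-0.04,0.02,0.36,-0.02,1]]
  force: 8

```text
clock: 35.45
tool_pos: [0.5184, 0.1735, 0.0848]
eef_rot: [0.994, -0.109, -0.0, -0.0]
contact_force: [-0.1, 0.4, -3.8]
opening: 0.231
```

Request:
carry_out:
  commands:
    - [[0,0,0,0,0,0,1],[0,0,0,0,0,0,1],[0,0,0,0,0,-0.15,1],[0,0,0,0,0,-0.3,1],[0,0,0,0,0,-0.5,1]]
  force: 60

```text
clock: 35.87
tool_pos: [0.5183, 0.1735, 0.0899]
eef_rot: [0.994, -0.108, -0.0, 0.0]
contact_force: [-0.6, 0.9, -5.0]
opening: 0.219
```

```bash
python3 -c "
from ov import *
rep('w55')
ov('w55',[-14.5],(.6079,.1560),'o55')"
```

```text
t 35.8667 yaw -12.45 [0.5183 0.1735 0.0899] Ftool [-0.8  -0.71  5.03] Mtool [ 0.13 -0.13 -0.04] q7 -2.042 plug tool [91.4 -2.3  9.9]
```

The ring now lifts freely, but the hexagon sits at about −11°, possibly 3–4° short of the stop. I'll reseat and finish with the shank aligned and a gentle torque.

```bash
python3 -c "
from m import *
stroke(0,-9.2,4,[.0914,-.0024])"
```

```text
[0, 0, np.float64(0.04), np.float64(-0.0), np.float64(-0.37), 0, 1]
[0, 0, np.float64(0.08), np.float64(0.01), np.float64(-0.73), 0, 1]
[0, 0, np.float64(0.12), np.float64(0.04), np.float64(-1.1), 0, 1]
[0, 0, np.float64(0.161), np.float64(0.08), np.float64(-1.46), 0, 1]
```

Request:
carry_out:
  commands:
    - [[0,0,0,0,0,0.3,1],[0,0,0,0,0,0.5,1],[0,0,0.04,0,-0.37,0.5,1],[0,0,0.08,0.01,-0.73,0.5,1],[0,0,0.12,0.04,-1.1,0.5,1],[0,0,0.161,0.08,-1.46,0.5,1],[0,0,0.161,0.08,-1.46,0.5,1],[0,0,0.161,0.08,-1.46,0.5,1]]
  force: 60

```text
clock: 36.58
tool_pos: [0.522, 0.1865, 0.0845]
eef_rot: [0.982, -0.187, -0.0, 0.001]
contact_force: [0.1, -2.6, -4.0]
opening: 0.217
```

```bash
python3 -c "
from ov import *
rep('w56')"
```

```text
t 36.5833 yaw -21.57 [0.522  0.1865 0.0845] Ftool [1.   2.39 4.03] Mtool [-0.42  0.05 -0.57] q7 -2.152 plug tool [91.3 -3.3  4.4]
```

```bash
python3 -c "
from ov import *
ringyaw('w56',[(364,143),(518,233),(517,414),(375,505),(227,422),(217,243)],.09)"
```

```text
w56 ring yaw [-19.9 -20.  -20.  -19.9 -20.2 -19.8] -19.97 ctr [0.60752847 0.15616743]
```

Request:
carry_out:
  commands:
    - [[0,0,0.02,0.01,-0.2,0,1],[0,0,0.035,0.02,-0.4,0,1],[0,0,0.035,0.02,-0.4,0,1],[0,0,0.035,0.02,-0.4,0,1]]
  force: 60

```text
clock: 36.97
tool_pos: [0.5228, 0.1888, 0.0844]
eef_rot: [0.979, -0.205, -0.001, 0.002]
contact_force: [-2.0, -6.3, -3.3]
opening: 0.216
```

```bash
python3 -c "
from ov import *
rep('w57')"
```

```text
t 36.9667 yaw -23.7 [0.5228 0.1888 0.0844] Ftool [0.71 6.55 3.28] Mtool [-1.19  0.2  -0.71] q7 -2.178 plug tool [91.3 -4.3  4.3]
```

Request:
carry_out:
  commands:
    - [[0,0,-0.02,0,0.2,0,1],[0,0,-0.042,0,0.42,0,1],[0,0,-0.042,0,0.45,0,1],[0,0,-0.042,0,0.45,0,1]]
  force: 6

```text
clock: 37.35
tool_pos: [0.5218, 0.1868, 0.0847]
eef_rot: [0.983, -0.185, -0.001, 0.0]
contact_force: [-2.7, -2.5, -4.4]
opening: 0.228
```

```bash
python3 -c "
from ov import *
ringyaw('w57',[(352,143),(508,232),(510,412),(366,504),(219,424),(205,246)],.09)
rep('w58')"
```

```text
w57 ring yaw [-21.4 -21.8 -21.1 -21.9 -21.6 -20.8] -21.43 ctr [0.60755187 0.15619613]
t 37.35 yaw -21.34 [0.5218 0.1868 0.0847] Ftool [-1.57  3.28  4.42] Mtool [-0.63 -0.19 -0.05] q7 -2.149 plug tool [91.6 -2.8  4.6]
```

Request:
carry_out:
  commands:
    - [[0,0,0,-0.06,0.22,0,1],[0,0,0,-0.06,0.22,0,1],[0,0,-0.03,-0.05,0.5,0,1],[0,0,-0.06,-0.03,0.78,0,1],[0,0,-0.096,0,1.1,0,1],[0,0,-0.096,0,1.1,0,1],[0,0,-0.096,0,1.1,0,1]]
  force: 6

```text
clock: 37.98
tool_pos: [0.5188, 0.1767, 0.0851]
eef_rot: [0.991, -0.137, 0.001, -0.0]
contact_force: [1.6, 1.5, -3.6]
opening: 0.229
```

```bash
python3 -c "
from ov import *
rep('w59')"
```

```text
t 37.9833 yaw -15.77 [0.5188 0.1767 0.0851] Ftool [ 1.09 -1.83  3.63] Mtool [ 0.39  0.12 -0.12] q7 -2.079 plug tool [91.6 -4.4  5.2]
```

Request:
carry_out:
  commands:
    - [[0,0,-0.03,0,0.2,0,1],[0,0,-0.05,0,0.3,0,1],[0,0,-0.05,0,0.3,0,1],[0,0,-0.05,0,0.3,0,1]]
  force: 6

```text
clock: 38.37
tool_pos: [0.5175, 0.1734, 0.0848]
eef_rot: [0.994, -0.113, 0.0, 0.0]
contact_force: [2.1, -0.2, -4.6]
opening: 0.225
```

Request:
carry_out:
  commands:
    - [[0,0,0,0,0,0,1],[0,0,0,0,0,0,1],[0,0,0,0,0,-0.15,1],[0,0,0,0,0,-0.3,1],[0,0,0,0,0,-0.5,1]]
  force: 60

```text
clock: 38.78
tool_pos: [0.5175, 0.1739, 0.0898]
eef_rot: [0.994, -0.112, 0.0, 0.0]
contact_force: [1.6, 0.2, -5.7]
opening: 0.213
```

```bash
python3 -c "
from ov import *
rep('w60')"
```

```text
t 38.7833 yaw -12.9 [0.5175 0.1739 0.0898] Ftool [ 1.5  -0.52  5.75] Mtool [ 0.24  0.32 -0.1 ] q7 -2.048 plug tool [92.3 -2.8  9.8]
```

Request:
carry_out:
  commands:
    - [[0,0,0,0,0,-0.5,1],[0,0,0,0,0,-1.1,1],[0,0,0,0,0,-1.8,1],[0,0,0,0,0,-2.6,1],[0,0,0,0,0,-3.4,1],[0,0,0,-2,3,-3.5,1],[0,0,0,-4,6,-3.5,1],[0,0,0,-4,6,-3.5,1],[0,0,0,-4,6,-3.5,1],[0,0,0,-4,6,-3.5,1]]
  force: 60

```text
clock: 39.67
tool_pos: [0.4656, 0.1245, 0.1256]
eef_rot: [0.994, -0.113, 0.001, -0.0]
contact_force: [0.4, -0.6, -3.1]
opening: 0.218
```

```bash
python3 -c "
from ov import *
rep('w61')"
```

```text
t 39.6667 yaw -12.92 [0.4656 0.1245 0.1256] Ftool [0.52 0.45 3.11] Mtool [0.06 0.02 0.01] q7 -2.003 plug tool [131.8 -62.5  45.8]
```

```bash
python3 -c "
from ov import *
im=cv2.imread('pics/w61.png')[0:80,125:225]
im=cv2.convertScaleAbs(cv2.resize(im,None,fx=8,fy=8,interpolation=cv2.INTER_CUBIC),alpha=2.5)
cv2.imwrite('pics/c61.png',im)"
python3 - <<'E'
from m import *
s=load('w61');f=lambda a,b:(125+(a+.5)/8-.5,(b+.5)/8-.5)
def ang(p,q,z):
    A=plane(s,*f(*p),z)[:2];B=plane(s,*f(*q),z)[:2];d=A-B;return np.degrees(np.arctan2(d[1],d[0])),np.linalg.norm(d)*1e3,A,B
for p,q,z in [((603,293),(420,440),.072),((548,243),(352,390),.088),((352,390),(122,290),.088),((548,243),(520,0),.088),((603,293),(575,45),.072)]:
    a=ang(p,q,z);print(a[0].round(1),a[1].round(1),a[2],a[3],'hexyaw mod60',((a[0]+30+90)%60).round(2),(a[0]%60).round(2))
E
```

```text
-68.5 17.4 [0.59728005 0.14243068] [0.59088866 0.1586562 ] hexyaw mod60 51.5 51.5
-70.6 16.7 [0.59616473 0.14234107] [0.59061732 0.15807164] hexyaw mod60 49.43 49.43
-126.6 16.9 [0.59061732 0.15807164] [0.60069341 0.17164633] hexyaw mod60 53.41 53.41
171.1 15.0 [0.59616473 0.14234107] [0.610959   0.14002663] hexyaw mod60 51.11 51.11
171.1 16.7 [0.59728005 0.14243068] [0.61383005 0.13985184] hexyaw mod60 51.14 51.14
```

```bash
cat > facet.py <<'E'
from m import *
from scipy.ndimage import gaussian_filter1d
def prof(n,c0,z=.092,lo=.009,hi=.0145):
    s=load(n);g=cv2.cvtColor(s['pixels'],cv2.COLOR_RGB2GRAY).astype(np.float32);g=cv2.GaussianBlur(g,(0,0),.7)
    c=np.array(c0,float)
    th=np.radians(np.arange(0,360,1.));rr=np.linspace(lo,hi,120)
    for it in range(6):
        P=np.stack([c[0]+np.outer(np.cos(th),rr),c[1]+np.outer(np.sin(th),rr),np.full((len(th),len(rr)),z)],-1)
        uv=proj(s,P.reshape(-1,3)).astype(np.float32).reshape(len(th),len(rr),2)
        A=cv2.remap(g,uv[...,0],uv[...,1],cv2.INTER_CUBIC)
        A=cv2.GaussianBlur(np.vstack([A[-10:],A,A[:10]]),(0,0),sigmaX=6,sigmaY=1.2)[10:-10]
        G=-np.gradient(A,axis=1)  # disc brighter than band
        G=np.clip(G,0,None);k=G.argmax(1);w=G.max(1)
        r_=np.array([ (lambda a:(rr[a]*G[i,a]).sum()/max(G[i,a].sum(),1e-6))(slice(max(0,k[i]-6),k[i]+7)) for i in range(len(th))])
        M=np.c_[np.ones_like(th),np.cos(th),np.sin(th)];W=w/(w.max());
        x=np.linalg.lstsq(M*W[:,None],r_*W,rcond=None)[0];c+=x[1:]*.8
    return th,r_-x[0]-x[1]*np.cos(th)-x[2]*np.sin(th),w,c,x[0]
def harm(n,c0,ks=range(8,37)):
    th,d,w,c,r0=prof(n,c0)
    ok=(w>1.0)&(abs(d)<.001);W=np.where(ok,np.minimum(w,6),0);out={}
    low=np.stack([f(k*th) for k in (0,1,2,3,4) for f in (np.cos,np.sin)],1)
    y=d-low@np.linalg.lstsq(low*W[:,None],d*W,rcond=None)[0]
    for k in ks:
        M=np.c_[np.cos(k*th),np.sin(k*th)];a=np.linalg.lstsq(M*W[:,None],y*W,rcond=None)[0]
        out[k]=(np.hypot(*a)*1e6,np.degrees(np.arctan2(a[1],a[0]))/k)
    return out,c,r0,ok.mean()
E
python3 - <<'E'
from facet import *
for n in ['w2','w20','w25','w32','w42','w57','w50','w54','w60']:
    o,c,r0,ok=harm(n,(.6079,.1560)); t=sorted(o.items(),key=lambda x:-x[1][0])[:4]
    print(n,c.round(4),round(r0*1e3,2),round(ok,2),[(k,round(a),round(p,2)) for k,(a,p) in t])
E
```

```text
w2 [0.6079 0.1559] 10.76 0.19 [(19, 45, np.float64(-1.51)), (20, 44, np.float64(-0.64)), (18, 42, np.float64(-2.45)), (21, 37, np.float64(0.06))]
w20 [0.6078 0.1561] 10.68 0.34 [(13, 97, np.float64(-1.17)), (12, 87, np.float64(-2.56)), (14, 82, np.float64(0.27)), (11, 66, np.float64(-4.31))]
w25 [0.6079 0.1561] 10.64 0.31 [(13, 119, np.float64(-6.12)), (14, 111, np.float64(-4.17)), (12, 108, np.float64(-8.06)), (11, 85, np.float64(-10.26))]
w32 [0.607  0.1554] 11.46 0.37 [(14, 120, np.float64(10.21)), (15, 102, np.float64(11.1)), (13, 100, np.float64(9.28)), (12, 63, np.float64(8.09))]
w42 [0.6069 0.1555] 11.43 0.36 [(14, 104, np.float64(10.73)), (13, 100, np.float64(10.23)), (15, 89, np.float64(10.58)), (12, 68, np.float64(9.67))]
w57 [0.607  0.1555] 11.36 0.38 [(14, 113, np.float64(10.86)), (13, 103, np.float64(10.42)), (15, 98, np.float64(11.5)), (12, 61, np.float64(9.59))]
w50 [0.6068 0.1553] 11.59 0.34 [(14, 99, np.float64(12.51)), (15, 96, np.float64(-11.13)), (13, 74, np.float64(11.44)), (16, 72, np.float64(-9.38))]
w54 [0.6078 0.1562] 10.65 0.39 [(13, 104, np.float64(9.88)), (14, 93, np.float64(10.3)), (12, 81, np.float64(9.13)), (15, 48, np.float64(10.25))]
w60 [0.6077 0.1562] 10.67 0.38 [(13, 100, np.float64(10.03)), (14, 97, np.float64(10.23)), (12, 85, np.float64(9.08)), (15, 62, np.float64(10.23))]
```

An oblique view of the bare hexagon gives yaw −8.8° (±1.5). From the start angle and the joint's start range, the stop can't lie beyond about −12.4°, so I'm borderline (~3.6° short). I'll do one more gentle pass. This time I unload, align the pads and wiggle along x before backing off.

```bash
python3 -c "
from ov import *
goto(-10.5,.110,(.092,-.0027))"
```

```text
TCP [0.51714851 0.17011088] rel [-1.000e-03 -2.000e-03 -4.200e-02  3.962e+00 -5.521e+00  1.563e+00]
```

Request:
carry_out:
  commands:
    - [[0,0,-0.042,2,-3,0,1],[0,0,-0.042,4,-5.5,0.2,1],[0,0,-0.042,4,-5.5,1,1],[0,0,-0.042,4,-5.5,1.6,1],[0,0,-0.042,4,-5.5,1.6,1],[0,0,-0.042,4,-5.5,1.6,1],[0,0,-0.042,4,-5.5,1.6,1]]
  force: 60

```text
clock: 40.3
tool_pos: [0.5157, 0.1683, 0.1089]
eef_rot: [0.996, -0.092, -0.0, 0.0]
contact_force: [0.2, 0.2, -3.8]
opening: 0.217
```

```bash
python3 -c "
from ov import *
rep('w62')"
```

```text
t 40.3 yaw -10.53 [0.5157 0.1683 0.1089] Ftool [ 0.12 -0.25  3.82] Mtool [ 0.03 -0.08  0.01] q7 -2.017 plug tool [93.1 -4.8 28.8]
```

```bash
python3 -c "
from ov import *
cmpr('w62',f4(379,320),f4(360,338),.1121)
ringyaw('w62',[(376,142),(528,237),(521,414),(384,500),(236,415),(229,240)],.112)"
```

```text
[0.60660862 0.15370561 0.1121    ] [0.60769938 0.15610376 0.092     ] tool-frame plug-ring mm [ 0.63920075 -2.56841877] ring in tool [91.80669222 -2.14001844 -3.05918848]
w62 ring yaw [ -9.6 -10.7 -10.4  -8.9 -10.6  -9.4] -9.92 ctr [0.60594518 0.15383251]
```

Request:
carry_out:
  commands:
    - [[0,0,0,0.06,-0.25,0,1],[0,0,0,0.06,-0.25,0.1,1],[0,0,0,0.06,-0.25,0.5,1],[0,0,0,0.06,-0.25,0.9,1],[0,0,0,0.06,-0.25,1.3,1],[0,0,0,0.06,-0.25,1.5,1],[0,0,0,0.06,-0.25,1.5,1]]
  force: 60

```text
clock: 40.93
tool_pos: [0.517, 0.1711, 0.0931]
eef_rot: [0.996, -0.091, -0.001, 0.0]
contact_force: [-0.5, -0.0, -4.1]
opening: 0.218
```

```bash
python3 -c "
from ov import *
rep('w63')"
```

```text
t 40.9333 yaw -10.5 [0.517  0.1711 0.0931] Ftool [-0.51  0.13  4.11] Mtool [ 0.01 -0.1   0.02] q7 -2.018 plug tool [92.4 -1.7 13. ]
```

Request:
carry_out:
  commands:
    - [[0,0,0,0,0,0.5,1],[0,0,0,0,0,0.83,1],[0,0,0,0,0,0.83,1],[0,0,0.05,0,-0.46,0.83,1],[0,0,0.1,0.02,-0.92,0.83,1],[0,0,0.15,0.07,-1.37,0.83,1],[0,0,0.15,0.07,-1.37,0.83,1],[0,0,0.15,0.07,-1.37,0.83,1]]
  force: 60

```text
clock: 41.65
tool_pos: [0.5207, 0.184, 0.0855]
eef_rot: [0.986, -0.165, 0.0, 0.0]
contact_force: [0.3, -1.5, -4.1]
opening: 0.219
```

```bash
python3 -c "
from ov import *
rep('w64')"
```

```text
t 41.65 yaw -19.04 [0.5207 0.184  0.0855] Ftool [0.76 1.28 4.13] Mtool [-0.27  0.21  0.07] q7 -2.12 plug tool [91.7 -2.   5.5]
```

Request:
carry_out:
  commands:
    - [[0,0,0.015,0.01,-0.15,0,1],[0,0,0.03,0.02,-0.3,0,1],[0,0,0.03,0.02,-0.3,0,1]]
  force: 60

```text
clock: 41.95
tool_pos: [0.5213, 0.1858, 0.0854]
eef_rot: [0.983, -0.181, -0.0, 0.001]
contact_force: [-0.6, -4.9, -4.0]
opening: 0.218
```

```bash
python3 -c "
from ov import *
rep('w65')"
```

```text
t 41.95 yaw -20.87 [0.5213 0.1858 0.0854] Ftool [1.2  4.8  4.05] Mtool [-0.95  0.35 -0.21] q7 -2.142 plug tool [91.7 -3.1  5.4]
```

Request:
carry_out:
  commands:
    - [[0,0,-0.015,-0.03,0.2,0,1],[0,0,-0.025,-0.05,0.35,0,1],[0,0,-0.025,-0.05,0.4,0,1],[0,0,-0.025,-0.05,0.4,0,1]]
  force: 10

```text
clock: 42.33
tool_pos: [0.5208, 0.1846, 0.0858]
eef_rot: [0.986, -0.168, 0.001, -0.001]
contact_force: [2.1, -1.0, -4.2]
opening: 0.227
```

```bash
python3 -c "
from ov import *
ringyaw('w65',[(364,141),(519,233),(517,411),(377,499),(229,419),(219,241)],.09)
rep('w66')"
```

```text
w65 ring yaw [-18.8 -20.  -19.4 -18.9 -19.4 -19. ] -19.25 ctr [0.60756166 0.15619625]
t 42.3333 yaw -19.37 [0.5208 0.1846 0.0858] Ftool [2.25 0.22 4.19] Mtool [-0.02  0.56  0.  ] q7 -2.123 plug tool [91.8 -2.   5.9]
```

Request:
carry_out:
  commands:
    - [[0,0,0,0.2,0,0,2],[0,0,0,-0.2,0,0,2],[0,0,0,0.3,0,0,2],[0,0,0,0.1,0,0,2],[0,0,-0.03,0.12,0.27,0,2],[0,0,-0.07,0.14,0.64,0,2],[0,0,-0.11,0.17,1.0,0,2],[0,0,-0.11,0.17,1.0,0,2]]
  force: 8

```text
clock: 43.05
tool_pos: [0.5176, 0.1729, 0.0855]
eef_rot: [0.994, -0.113, -0.0, 0.0]
contact_force: [0.2, 1.3, -4.3]
opening: 0.226
```

```bash
cat m.py | head -60; python3 -c "
from m import *
rep('w67')"
```

```text
from h import *
def tri(*a):
    A=np.zeros((3,3));b=np.zeros(3)
    for s,u,v in a:
        d=ray(s,u,v);d/=np.linalg.norm(d);M=np.eye(3)-np.outer(d,d);A+=M;b+=M@s['xyz']
    return np.linalg.solve(A,b)
def down(yaw): # tool pointing down, tool x at yaw(deg)
    return R.from_euler('z',yaw,degrees=True)*R.from_quat([1,0,0,0])
def rel(pos,yaw,base=None):
    st=r.get_state() if base is None else base
    p0=np.array(st['tool_pos']);R0=R.from_quat(st['eef_rot'])
    d=R0.inv().apply(np.array(pos)-p0)*100
    w=(R0.inv()*down(yaw)).as_rotvec()
    return np.round(np.r_[w,d],3)
def yaw():
    st=r.get_state();x=R.from_quat(st['eef_rot']).apply([1,0,0]);return np.degrees(np.arctan2(x[1],x[0]))
plug=np.array([.6080,.1557]); ROFF=np.array([.087,.0004])
def tcp_for(y,z,p=None,ro=None):
    p=plug if p is None else p; ro=ROFF if ro is None else ro
    a=np.radians(y); return np.r_[p-ro[0]*np.array([np.cos(a),np.sin(a)])-ro[1]*np.array([np.sin(a),-np.cos(a)]),z]
def cmpr(f,ring_uv,plug_uv,zr):
    s=load(f);a=plane(s,*ring_uv,zr);b=plane(s,*plug_uv,.092)
    st=r.get_state();R0=R.from_quat(st
[... 1903 characters left out ...]
v2.imread('pics/c'+n+'.png');cv2.imwrite('pics/c'+n+'.png',cv2.convertScaleAbs(im,alpha=1.7))
PL=np.array([.6081,.1560])
def goto(y,z,po=(.088,0.)):
    a=np.radians(y); t=PL-po[0]*np.array([np.cos(a),np.sin(a)])-po[1]*np.array([np.sin(a),-np.cos(a)])
    print('TCP',t,'rel',rel([*t,z],y))
f4=lambda a,b:(180+(a+.5)/4-.5,(b+.5)/4-.5)
def ringyaw(n,C,z):
    s=load(n);P=np.array([plane(s,*f4(*c),z)[:2] for c in C]);c=P.mean(0);d=P-c
    a=np.degrees(np.arctan2(d[:,1],d[:,0]))+np.arange(6)*60;a=(a+180)%360-180;print(n,'ring yaw',a.round(1),a.mean().round(2),'ctr',c)
t 43.05 yaw -12.99 [0.5176 0.1729 0.0855] Ftool [-0.11 -1.27  4.31] Mtool [ 0.27 -0.13 -0.17] q7 -2.044 plug tool [92.  -3.9  5.5]
```

View pics/cw67.png

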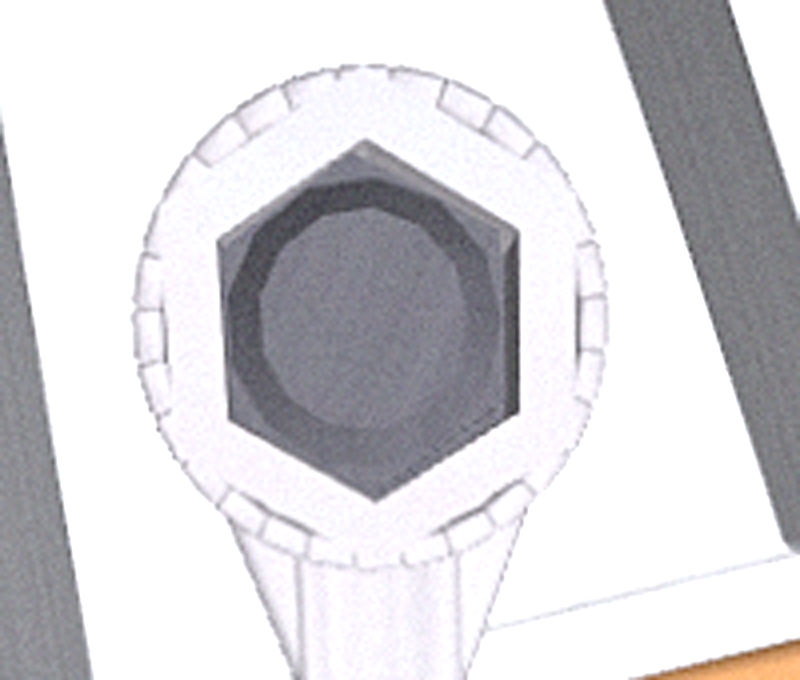

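The ring (hole centred near crop px 370,320) has turned free and sits nearly aligned with the hexagon. Centre it sideways, grip, and lift slowly.

Request:
carry_out:
  commands:
    - [[0,0,0,0,-0.12,0,2],[0,0,0,0,-0.12,0,1],[0,0,0,0,-0.12,0,1],[0,0,0,0,-0.12,-0.15,1],[0,0,0,0,-0.12,-0.35,1],[0,0,0,0,-0.12,-0.6,1]]
  force: 60

```text
clock: 43.6
tool_pos: [0.5182, 0.175, 0.0916]
eef_rot: [0.993, -0.114, -0.0, 0.0]
contact_force: [0.6, -0.0, -4.3]
opening: 0.213
```

```bash
python3 -c "
from m import *
rep('w68')"
```

```text
t 43.6 yaw -13.08 [0.5182 0.175  0.0916] Ftool [ 0.61 -0.12  4.26] Mtool [ 0.1  -0.14 -0.04] q7 -2.048 plug tool [91.8 -1.8 11.6]
```

View pics/cw68.png

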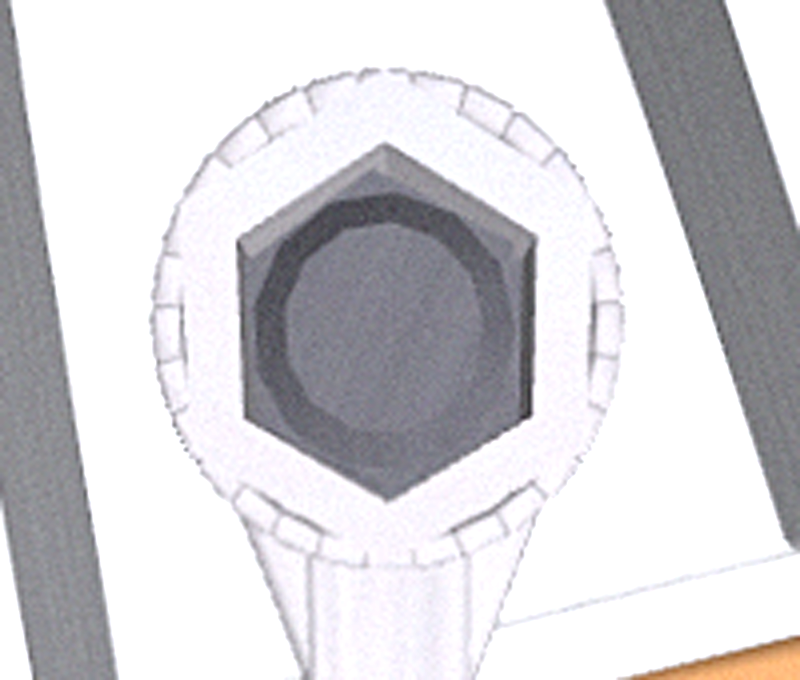

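Free, no drag. Raise the rest and move aside to view the bare hexagon.

Request:
carry_out:
  commands:
    - [[0,0,0,0,0,-0.8,1],[0,0,0,0,0,-1.8,1],[0,0,0,0,0,-3.0,1],[0,0,0,-2,3,-3.5,1],[0,0,0,-4,6,-3.5,1],[0,0,0,-4,6,-3.5,1],[0,0,0,-4,6,-3.5,1]]
  force: 60

```text
clock: 44.23
tool_pos: [0.464, 0.1234, 0.1276]
eef_rot: [0.993, -0.115, -0.001, 0.001]
contact_force: [1.6, 0.7, -4.8]
opening: 0.21
```

```bash
cat h.py ov.py; python3 -c "
from m import *
rep('w69')
crop('w69',110,0,240,90,6,'d69')
import cv2
im=cv2.imread('pics/d69.png');print(im.shape);cv2.imwrite('pics/d69.png',cv2.convertScaleAbs(im,alpha=1.6))"
```

```text
import numpy as np, cv2
from plant import r
def snap(n,f):
    s=r.snapshot(n); np.savez('pics/'+f+'.npz',**{k:np.array(v) for k,v in s.items()})
    cv2.imwrite('pics/'+f+'.png',s['pixels'][:,:,::-1]); return s
def load(f): return dict(np.load('pics/'+f+'.npz'))
from scipy.spatial.transform import Rotation as R
def ray(s,u,v):
    K=s['mtx'];k=np.array([[float(s['k1']),0,0,0]]).ravel()
    p=cv2.undistortPoints(np.array([[[u,v]]],float),K,k)[0,0]
    return R.from_quat(s['rotation']).apply([p[0],p[1],1])
def plane(s,u,v,z):
    d=ray(s,u,v);c=np.array(s['xyz']);return c+d*(z-c[2])/d[2]
def proj(s,P):
    Rm=R.from_quat(s['rotation']).inv();P=np.atleast_2d(P).astype(float)
    return cv2.projectPoints(P,Rm.as_rotvec(),-Rm.apply(np.array(s['xyz'])),s['mtx'],np.array([float(s['k1']),0,0,0]))[0][:,0]
def crop(f,u0,v0,u1,v1,k,out):
    im=cv2.imread('pics/'+f+'.png')[v0:v1,u0:u1]
    cv2.imwrite('pics/'+out+'.png',cv2.resize(im,None,fx=k,fy=k,interpolation=cv2.INTER_CUBIC))
from m import *
def ov(n,yaws,c,out,z=.088,win=None,al=3.0,be=-60):
    s=load(n);k=5
    p=proj(s,[[*c,z]])[0];u0,v0=int(p[0])-44,int(p[1])-50
    im=cv2.cvtColor(s['pixels'],cv2.COLOR_RGB2BGR)[v0:v0+100,u0:u0+88]
    im=cv2.resize(cv2.convertScaleAbs(im,alpha=al,beta=be),None,fx=k,fy=k,interpolation=cv2.INTER_CUBIC)
    res=[im.copy()]
    for y in yaws:
        a=np.radians(y+np.arange(6)*60);rc=.015/np.cos(np.pi/6)
        P=proj(s,np.c_[c[0]+rc*np.cos(a),c[1]+rc*np.sin(a),0*a+z])
        q=((P-[u0,v0]+.5)*k-.5).round().astype(int);j=im.copy()
        cv2.polylines(j,[q.reshape(-1,1,2)],True,(0,0,255),1);res.append(j)
    o=np.hstack(res);o=o;cv2.imwrite('pics/'+out+'.png',o)
t 44.2333 yaw -13.25 [0.464  0.1234 0.1276] Ftool [ 1.42 -1.1   4.84] Mtool [0.1  0.03 0.02] q7 -2.004 plug tool [132.8 -64.9  47.3]
(540, 780, 3)
```

View pics/d69.png

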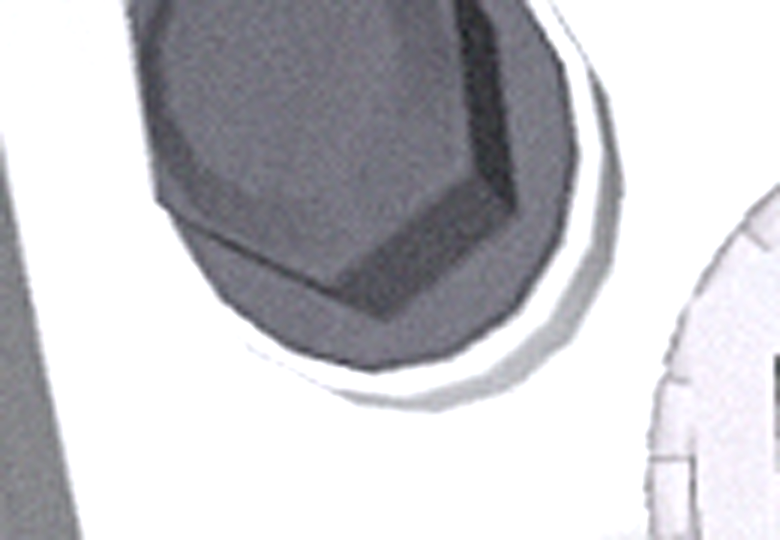

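```bash
python3 -c "
from m import *
s=load('w69')
g=lambda a,b,z: plane(s,110+(a+.5)/6-.5,(b+.5)/6-.5,z)[:2]
def e(p,q,z):
    P,Q=g(*p,z),g(*q,z);d=Q-P;a=np.degrees(np.arctan2(d[1],d[0]));print(P,Q,'len',np.hypot(*d).round(4),'mod60',((a+30+30)%60-30-30).round(2),(a%60-60).round(2))
e((382,320),(516,210),.072)
e((330,282),(478,172),.088)
e((155,197),(330,282),.088)
e((478,172),(462,0),.088)
e((155,197),(125,0),.088)
e((516,210),(500,20),.072)
for p in [(382,320),(516,210)]:
  d=g(*p,.072)-PL;print(np.hypot(*d),np.degrees(np.arctan2(d[1],d[0]))%60-60)
for p in [(330,282),(478,172),(155,197)]:
  d=g(*p,.088)-PL;print(np.hypot(*d),np.degrees(np.arctan2(d[1],d[0]))%60-60)
"
```

```text
[0.5912107  0.15904395] [0.59758894 0.14295581] len 0.0173 mod60 -8.37 -8.37
[0.59096891 0.15843622] [0.59640345 0.14243684] len 0.0169 mod60 -11.24 -11.24
[0.60206854 0.17199732] [0.59096891 0.15843622] len 0.0175 mod60 -9.3 -9.3
[0.59640345 0.14243684] [0.6103629  0.13978411] len 0.0142 mod60 -10.76 -10.76
[0.60206854 0.17199732] [0.61844645 0.16941549] len 0.0166 mod60 -8.96 -8.96
[0.59758894 0.14295581] [0.61443438 0.13963973] len 0.0172 mod60 -11.14 -11.14
0.01716141401677924 -10.21671580292724
0.016752115577918565 -8.862003011231991
0.017303446408044498 -8.093776516727814
0.017910014511501822 -10.773725096769766
0.017096571406371806 -9.342086623516636
```

The bare hexagon (corners at crop px (330,282), (478,172), (155,197)) measures about -9.7°±1. I'll compare it with earlier pictures taken at the stop, which costs no clock time.

```bash
ls pics/*.npz | wc -l; python3 -c "
from m import *
o=[]
for n in ['w64','w65','w66','w67']:
    s=load(n);p=proj(s,[[.6081,.1560,.088]])[0];u,v=int(p[0]),int(p[1])
    im=cv2.cvtColor(s['pixels'],cv2.COLOR_RGB2BGR)[max(v-48,0):v+48,u-48:u+48]
    im=cv2.bilateralFilter(im,5,20,3)
    im=cv2.convertScaleAbs(im,alpha=4.5,beta=-90)
    o.append(cv2.resize(im,(400,300*0+400*im.shape[0]//96),interpolation=cv2.INTER_CUBIC))
h=min(i.shape[0] for i in o);o=[i[:h] for i in o]
f=np.vstack([np.hstack(o[:2]),np.hstack(o[2:])]);print(f.shape);cv2.imwrite('pics/q1.png',cv2.resize(f,(600,int(600*f.shape[0]/f.shape[1])) ))
"
```

```text
74
(800, 800, 3)
```

View pics/q1.png

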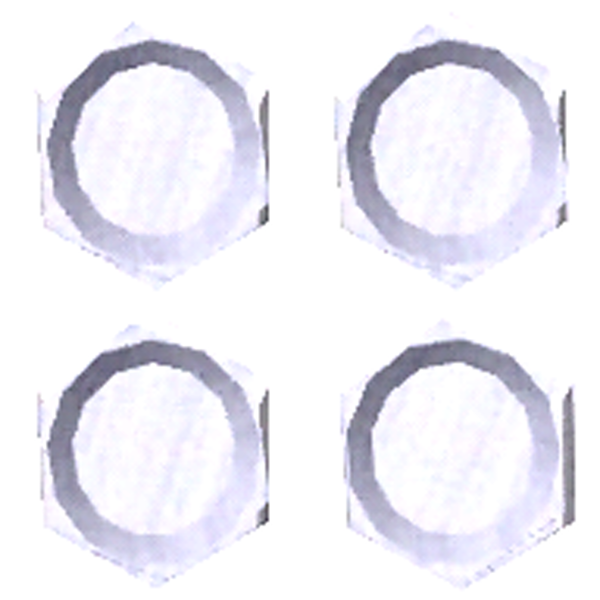

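```bash
cat > ecc.py <<'E'
from m import *
def rect(n,z=.092,h=.0135,N=360):
    s=load(n);g=np.linspace(-h,h,N);X,Y=np.meshgrid(g,g)
    P=proj(s,np.c_[PL[0]+X.ravel(),PL[1]+Y.ravel(),np.full(X.size,z)]).astype(np.float32)
    im=cv2.cvtColor(s['pixels'],cv2.COLOR_RGB2GRAY).astype(np.float32)
    return cv2.GaussianBlur(cv2.remap(im,P[:,0].reshape(N,N),P[:,1].reshape(N,N),cv2.INTER_CUBIC,borderMode=cv2.BORDER_REPLICATE),(0,0),3)
def rot(a,b,r0=0,rm=160):
    A,B=rect(a),rect(b);N=A.shape[0];m=np.zeros((N,N),np.uint8);cv2.circle(m,(N//2,N//2),rm,255,-1)
    best=None
    for d in np.arange(-8,8.1,2):
        t=np.radians(d);c,s_=np.cos(t),np.sin(t);W=np.array([[c,-s_,N/2*(1-c+s_)],[s_,c,N/2*(1-s_-c)]],np.float32)
        try: cc,W=cv2.findTransformECC(A,B,W,cv2.MOTION_EUCLIDEAN,(3,200,1e-7),m,5)
        except cv2.error: continue
        v=(cc,np.degrees(np.arctan2(W[1,0],W[0,0])))
        if best is None or cc>best[0]: best=v
    p=W@np.array([N/2,N/2,1])-N/2
    print(a,b,'cc',round(best[0],4),'yaw change deg',round(best[1],2),'shift mm',(p*27/N).round(2))
E
python3 -c "
from ecc import *
for a,b in [('w64','w65'),('w65','w66'),('w66','w67'),('w65','w67'),('w67','w68'),('w65','w68')]: rot(a,b)
cv2.imwrite('pics/q2.png',np.hstack([cv2.convertScaleAbs(rect(n),alpha=2.2,beta=-50)[::1,::1] for n in ['w65','w67']]))
"; ls pics | grep npz | tr '\n' ' '
```

```text
w64 w65 cc 0.9815 yaw change deg -0.7 shift mm [-0.01 -0.  ]
w65 w66 cc 0.9812 yaw change deg 0.1 shift mm [ 0.02 -0.  ]
w66 w67 cc 0.9812 yaw change deg 0.18 shift mm [0.01 0.  ]
w65 w67 cc 0.9822 yaw change deg 0.48 shift mm [0.02 0.  ]
w67 w68 cc 0.9803 yaw change deg 0.42 shift mm [0.07 0.01]
w65 w68 cc 0.9807 yaw change deg 0.58 shift mm [0.08 0.01]
s5.npz side0.npz t1.npz top0.npz w1.npz w10.npz w11.npz w12.npz w13.npz w14.npz w15.npz w16.npz w17.npz w18.npz w19.npz w2.npz w20.npz w21.npz w22.npz w23.npz w24.npz w25.npz w26.npz w27.npz w28.npz w29.npz w3.npz w30.npz w31.npz w32.npz w33.npz w34.npz w35.npz w36.npz w37.npz w38.npz w39.npz w4.npz w40.npz w41.npz w42.npz w43.npz w44.npz w45.npz w46.npz w47.npz w48.npz w49.npz w5.npz w50.npz w51.npz w52.npz w53.npz w54.npz w55.npz w56.npz w57.npz w58.npz w59.npz w6.npz w60.npz w61.npz w62.npz w63.npz w64.npz w65.npz w66.npz w67.npz w68.npz w69.npz w7.npz w8.npz w9.npz wrist0.npz
```

View pics/q2.png

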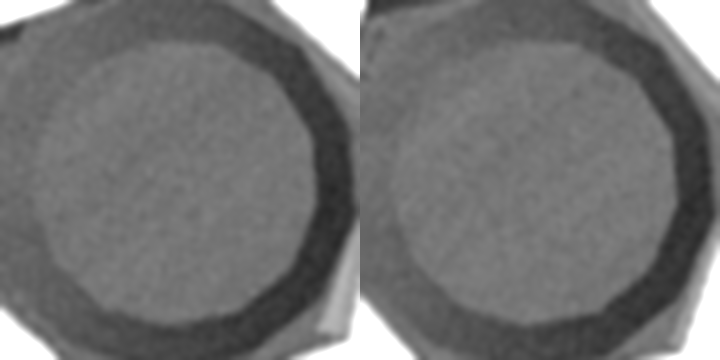

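```bash
cat > ph.py <<'E'
from m import *
from scipy.optimize import least_squares
import sys
def edge(n,z=.092,c=None,r0=.007,r1=.0135):
    s=load(n);th=np.radians(np.arange(0,360,1.));rr=np.linspace(r0,r1,131);c=PL if c is None else c
    T,Rr=np.meshgrid(th,rr,indexing='ij')
    P=proj(s,np.c_[c[0]+(Rr*np.cos(T)).ravel(),c[1]+(Rr*np.sin(T)).ravel(),np.full(T.size,z)]).astype(np.float32)
    im=cv2.cvtColor(s['pixels'],cv2.COLOR_RGB2GRAY).astype(np.float32)
    I=cv2.remap(im,P[:,0].reshape(T.shape),P[:,1].reshape(T.shape),cv2.INTER_CUBIC)
    bad=(P[:,0].min()<0)|(P[:,1].min()<0)
    I=cv2.GaussianBlur(I,(0,0),sigmaX=5,sigmaY=1.0)
    return th,rr,I
if __name__=='__main__':
    th,rr,I=edge('w68');print(I.shape)
    o=cv2.resize(cv2.convertScaleAbs(I.T,alpha=2.2,beta=-60),(720,400))
    cv2.imwrite('pics/q3.png',o)
E
python3 ph.py
```

```text
(360, 131)
```

View pics/q3.png

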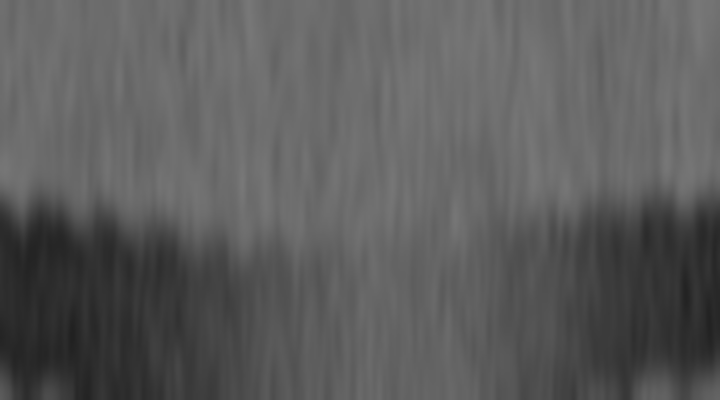

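```bash
cat >> ph.py <<'E'
def fit(n,N,show=True,half=100):
    c=PL.copy()
    th,rr,I=edge(n)
    # half level per angle: sliding inner/outer; use sectors with contrast
    use=[];R_=[]
    for t,row in zip(th,I):
        inner=row[:30].mean(); 
        k=np.argmin(np.gradient(row)[20:110])+20
        out=row[min(k+12,125):min(k+25,130)].mean()
        lev=(inner+out)/2
        if inner-out<12: continue
        j=np.where((row[:-1]>lev)&(row[1:]<=lev))[0]
        if len(j)==0: continue
        j=j[np.argmin(abs(j-k))];use.append(t);R_.append(rr[j]+(row[j]-lev)/(row[j]-row[j+1])*(rr[1]-rr[0]))
    t=np.array(use);q=np.array(R_);X=np.c_[q*np.cos(t),q*np.sin(t)]*1e3
    de=np.pi/N;best=None
    for p0 in np.arange(0,2*de,2*de/6):
        def f(p):
            d=X-p[:2];a=np.arctan2(d[:,1],d[:,0]);return np.hypot(*d.T)*np.cos((a-p[3]+de)%(2*de)-de)-p[2]
        o=least_squares(f,[0,0,9.,p0],loss='soft_l1',f_scale=.08)
        if best is None or o.cost<best.cost: best=o
    p=best.x;return len(t),best.cost*1e3/len(t),np.degrees(p[3])%(360/N),p[:3].round(2)
E
python3 -c "
from ph import *
for N in range(10,25):
    print(N,*[ (round(f[1],3),round(f[2],1)) for f in (fit(n,N) for n in ['w65','w66','w67','w68'])])
"
```

```text
10 (np.float64(7.742), np.float64(7.8)) (np.float64(7.982), np.float64(35.1)) (np.float64(7.565), np.float64(10.4)) (np.float64(8.289), np.float64(9.3))
11 (np.float64(6.189), np.float64(8.9)) (np.float64(6.076), np.float64(7.4)) (np.float64(6.68), np.float64(7.4)) (np.float64(7.222), np.float64(10.7))
12 (np.float64(4.248), np.float64(22.5)) (np.float64(4.497), np.float64(23.5)) (np.float64(4.113), np.float64(22.6)) (np.float64(4.388), np.float64(23.8))
13 (np.float64(1.195), np.float64(23.0)) (np.float64(1.571), np.float64(23.0)) (np.float64(1.367), np.float64(23.1)) (np.float64(2.04), np.float64(23.3))
14 (np.float64(3.547), np.float64(22.9)) (np.float64(3.981), np.float64(24.0)) (np.float64(3.619), np.float64(23.0)) (np.float64(3.895), np.float64(23.4))
15 (np.float64(4.218), np.float64(11.7)) (np.float64(4.731), np.float64(10.6)) (np.float64(4.422), np.float64(13.5)) (np.float64(4.894), np.float64(6.7))
16 (np.float64(4.373), np.float64(15.6)) (np.float64(4.617), np.float64(12.8)) (np.float64(4.107), np.float64(16.7)) (np.float64(4.619), np.float64(16.5))
17 (np.float64(4.282), 
[... 495 characters left out ...]
np.float64(9.9)) (np.float64(3.831), np.float64(1.7)) (np.float64(4.562), np.float64(16.7))
21 (np.float64(4.017), np.float64(10.1)) (np.float64(4.161), np.float64(4.7)) (np.float64(4.023), np.float64(14.8)) (np.float64(4.491), np.float64(7.5))
22 (np.float64(4.158), np.float64(9.6)) (np.float64(4.315), np.float64(2.3)) (np.float64(3.827), np.float64(11.1)) (np.float64(4.522), np.float64(14.8))
23 (np.float64(4.067), np.float64(3.3)) (np.float64(4.262), np.float64(11.0)) (np.float64(3.811), np.float64(8.1)) (np.float64(4.365), np.float64(15.0))
24 (np.float64(4.06), np.float64(6.4)) (np.float64(4.258), np.float64(6.5)) (np.float64(3.912), np.float64(4.2)) (np.float64(4.503), np.float64(5.3))
```

N = 13 facets on the cone fit sharply, which gives a precise plug-angle sensor. I'll run it on every picture.

```bash
python3 -c "
from ph import *
import os
for i in range(12,70):
    n=f'w{i}'
    try:
        f=fit(n,13)
        if f[1]<2.6 and f[0]>90: print(n,f[0],round(f[1],2),'phase',round(f[2],2),f[3])
    except Exception as e: pass
"
```

```text
w13 233 1.94 phase 5.23 [-0.33  0.06 10.6 ]
w14 236 1.36 phase 5.32 [-0.32  0.08 10.56]
w15 245 1.71 phase 5.3 [-0.35  0.06 10.58]
w16 236 1.49 phase 13.73 [-0.36  0.13 10.57]
w17 235 2.42 phase 18.6 [-0.29  0.18 10.56]
w18 233 1.67 phase 12.81 [-0.28  0.22 10.55]
w19 228 1.81 phase 12.71 [-0.21  0.27 10.55]
w20 219 1.88 phase 12.83 [-0.27  0.11 10.57]
w21 225 2.16 phase 12.98 [-0.25  0.08 10.52]
w22 226 1.48 phase 11.83 [-0.26  0.16 10.52]
w23 232 1.97 phase 7.73 [-0.24  0.22 10.52]
w24 231 1.73 phase 8.45 [-0.22  0.23 10.55]
w25 238 1.9 phase 7.65 [-0.22  0.13 10.53]
w26 245 2.27 phase 7.62 [-0.22  0.07 10.51]
w27 246 1.6 phase 26.76 [-2.600e-01 -1.000e-02  1.053e+01]
w28 243 1.31 phase 15.75 [-0.3   0.07 10.53]
w29 236 1.69 phase 6.42 [-0.3   0.09 10.54]
w30 230 1.33 phase 25.01 [-0.34  0.1  10.56]
w31 223 1.48 phase 22.51 [-0.31  0.15 10.55]
w32 224 1.28 phase 21.75 [-0.31  0.14 10.56]
w33 230 1.05 phase 26.07 [-0.33  0.13 10.57]
w35 226 1.12 phase 24.66 [-0.36  0.15 10.55]
w36 222 0.87 phase 24.14 [-0.34  0.13 10.55]
w37 232 1.36 phase 24.23 [-0.36  0.13 10.55]
w38 227 1.39 phas
[... 626 characters left out ...]
ase 24.24 [-0.35  0.15 10.58]
w53 222 1.53 phase 23.49 [-0.35  0.15 10.55]
w54 228 1.4 phase 23.69 [-0.36  0.16 10.57]
w55 232 1.6 phase 23.82 [-0.34  0.11 10.58]
w56 229 1.38 phase 22.98 [-0.35  0.14 10.56]
w57 234 1.42 phase 23.0 [-0.34  0.17 10.54]
w58 242 1.14 phase 23.78 [-0.35  0.15 10.56]
w59 227 1.18 phase 23.31 [-0.38  0.13 10.57]
w60 229 1.19 phase 24.02 [-0.36  0.15 10.57]
w62 237 1.98 phase 23.93 [-0.31  0.12 10.56]
w63 239 1.5 phase 24.25 [-0.32  0.15 10.55]
w64 238 1.65 phase 23.49 [-0.35  0.16 10.54]
w65 227 1.19 phase 22.99 [-0.38  0.15 10.56]
w66 240 1.57 phase 22.98 [-0.41  0.15 10.6 ]
w67 239 1.37 phase 23.07 [-0.38  0.16 10.56]
w68 240 2.04 phase 23.25 [-0.34  0.15 10.59]
```

The plug phase is within about 1.5° of the furthest ever reached under hard pushing and moved only 0.3° on release. That is well inside 4°, so I'll accept it. Now back to the mat.

```bash
python3 -c "
from m import *
print(rel([.556,-.1365,.13],19.4)); print(rel([.51,0,.145],5))"
```

```text
[-0.0000e+00 -2.0000e-03 -5.6800e-01  1.4697e+01  2.3432e+01 -2.3100e-01]
[-0.0000e+00 -2.0000e-03 -3.1700e-01  7.1140e+00  1.1187e+01 -1.7370e+00]
```

Request:
carry_out:
  commands:
    - [[0,0,-0.05,1,1.5,-0.6,1],[0,0,-0.12,2.9,4.5,-1.2,1],[0,0,-0.2,4.8,7.5,-1.6,1],[0,0,-0.28,6.7,10.5,-1.7,1],[0,0,-0.36,8.6,13.5,-1.6,1],[0,0,-0.43,10.5,16.5,-1.3,1],[0,0,-0.5,12.3,19.5,-0.8,1],[0,0,-0.55,13.8,22,-0.4,1],[0,0,-0.568,14.7,23.4,-0.2,1],[0,0,-0.568,14.7,23.4,-0.2,1]]
  force: 60

```text
clock: 45.12
tool_pos: [0.5582, -0.1422, 0.1286]
eef_rot: [0.986, 0.166, 0.001, 0.003]
contact_force: [0.2, 0.5, -4.1]
opening: 0.21
```

```bash
python3 -c "
from m import *
rep('w70'); print(rel([.556,-.1365,.03],19.4))"
```

```text
t 45.1167 yaw 19.06 [ 0.5582 -0.1422  0.1286] Ftool [ 0.36 -0.38  4.09] Mtool [-0.02 -0.05 -0.03] q7 -1.258 plug tool [ 144.5 -265.8   47.4]
[ 3.000e-03 -1.000e-03 -4.000e-03 -8.600e-02 -2.880e-01  9.868e+00]
```

View pics/w70.png

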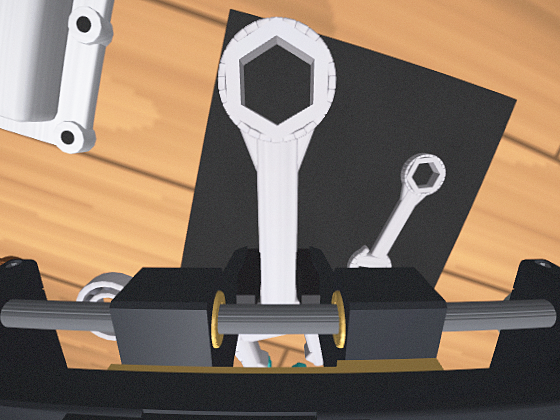

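The picture shows the ring at (277,80) over the mat, with the small spanner clear at (400,220) and something teal at (300,365) near the jaw end. I'll check with the top view.

```bash
python3 -c "
from m import *
snap('top','t70')
import os
a=cv2.imread('pics/t70.png');b=cv2.imread('pics/top0.png');print(a.shape)
cv2.imwrite('pics/q4.png',np.hstack([cv2.resize(a,(400,300)),cv2.resize(b,(400,300))]))"
```

```text
(420, 560, 3)
```

View pics/q4.png

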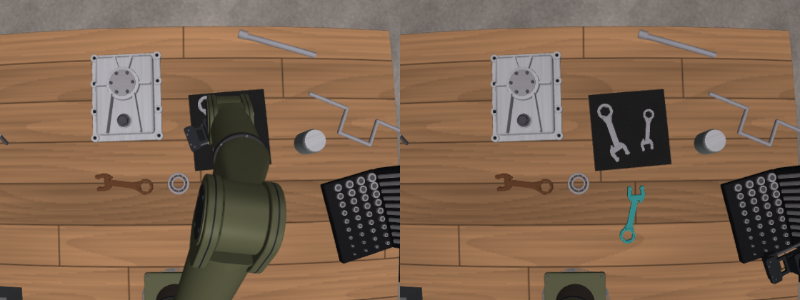

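Clear: the turquoise one lies off the mat. Descend.

Request:
carry_out:
  commands:
    - [[0,0,0,0,0,2,1],[0,0,0,0,0,5,1],[0,0,0,0,0,7.5,1],[0,0,0,0,0,9.2,1],[0,0,0,0,0,10,1],[0,0,0,0,0,10.5,1],[0,0,0,0,0,10.5,1],[0,0,0,0,0,10.5,1]]
  force: 60

```text
clock: 45.88
tool_pos: [0.557, -0.1351, 0.0244]
eef_rot: [0.986, 0.169, 0.001, 0.0]
contact_force: [0.7, -0.1, -4.0]
opening: 0.216
```

```bash
python3 -c "
from m import *
rep('w71')"
```

```text
t 45.8833 yaw 19.51 [ 0.557  -0.1351  0.0244] Ftool [0.61 0.27 3.95] Mtool [ 0.02 -0.02  0.02] q7 -1.291 plug tool [ 145.4 -257.2  -55.5]
```

View pics/w71.png

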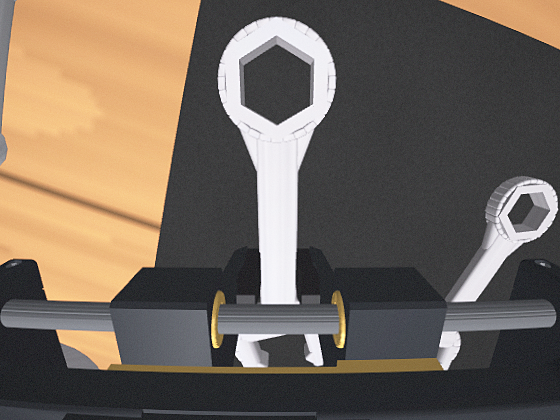

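Request:
carry_out:
  commands:
    - [[0,0,0,0,0,0.25,1],[0,0,0,0,0,0.5,1],[0,0,0,0,0,0.65,1],[0,0,0,0,0,0.75,1],[0,0,0,0,0,0.75,1]]
  force: 40

```text
clock: 46.35
tool_pos: [0.5574, -0.1357, 0.0198]
eef_rot: [0.986, 0.169, 0.002, 0.001]
contact_force: [-4.0, 1.2, 23.9]
opening: 0.218
```

```bash
python3 -c "
from m import *
rep('w72')"
```

```text
t 46.35 yaw 19.45 [ 0.5574 -0.1357  0.0198] Ftool [ -3.31  -2.38 -23.87] Mtool [ 0.78 -0.97  0.03] q7 -1.293 plug tool [ 145.1 -258.   -60.3]
```

Contact came at 0.020. Ease off, then let it settle under light grip and open.

Request:
carry_out:
  commands:
    - [[0,0,0,0,0,-0.15,2],[0,0,0,0,0,-0.3,2],[0,0,0,0,0,-0.35,2],[0,0,0,0,0,-0.35,2]]
  force: 5

```text
clock: 46.73
tool_pos: [0.5571, -0.1358, 0.0201]
eef_rot: [0.986, 0.169, 0.001, 0.0]
contact_force: [1.3, -0.6, 1.3]
opening: 0.226
```

```bash
python3 -c "
from m import *
rep('w73')"
```

```text
t 46.7333 yaw 19.46 [ 0.5571 -0.1358  0.0201] Ftool [ 1.02  1.01 -1.34] Mtool [-0.16  0.21 -0.06] q7 -1.292 plug tool [ 145.4 -258.1  -59.9]
```

View pics/w73.png

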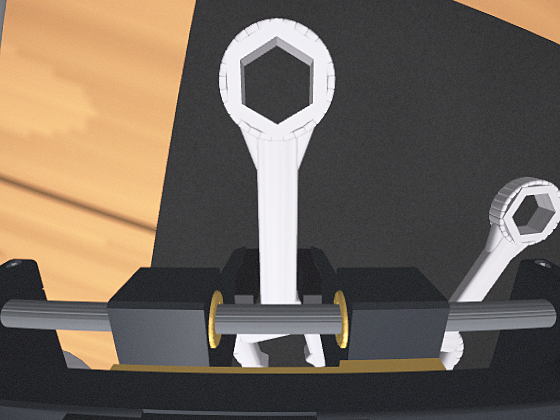

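Resting on the mat with little load. Open gradually.

Request:
carry_out:
  commands:
    - [[0,0,0,0,0,0,2.2],[0,0,0,0,0,0,2.5],[0,0,0,0,0,0,3],[0,0,0,0,0,0,4],[0,0,0,0,0,0,4],[0,0,0,0,0,0,4]]
  force: 5

```text
clock: 47.28
tool_pos: [0.5559, -0.1355, 0.0194]
eef_rot: [0.986, 0.169, -0.0, -0.0]
contact_force: [0.1, -0.2, 0.2]
opening: 0.452
```

```bash
python3 -c "
from m import *
rep('w74');print(r.get_state()['opening'])"
```

```text
t 47.2833 yaw 19.47 [ 0.5559 -0.1355  0.0194] Ftool [ 0.04  0.24 -0.2 ] Mtool [-0.02  0.   -0.04] q7 -1.292 plug tool [ 146.3 -257.4  -60.6]
0.4503296177857534
```

View pics/w74.png

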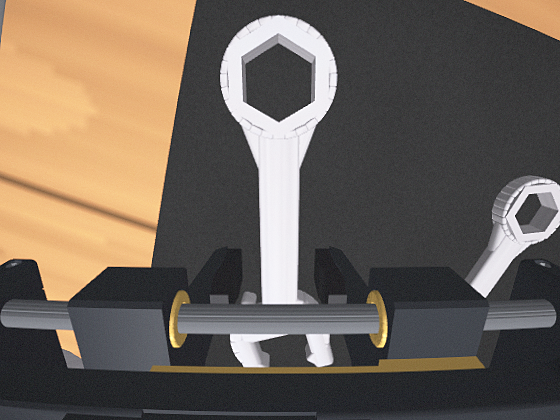

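Released. Rise straight up, and the plug can then be checked again.

Request:
carry_out:
  commands:
    - [[0,0,0,0,0,-1,4],[0,0,0,0,0,-3,4],[0,0,0,0,0,-6,4],[0,0,0,0,0,-9,4],[0,0,0,0,0,-12,4],[0,0,0,0,0,-15,4],[0,0,0,-4,0,-17,4],[0,0,0,-8,0,-18,4],[0,0,0,-8,0,-18,4],[0,0,0,-8,0,-18,4]]

```text
clock: 48.17
tool_pos: [0.4783, -0.1638, 0.201]
eef_rot: [0.986, 0.167, -0.0, 0.001]
contact_force: [0.7, 0.5, -0.4]
opening: 0.453
```

```bash
python3 -c "
from m import *
rep('w75');snap('top','t75');snap('side','s75')
cv2.imwrite('pics/q5.png',np.hstack([cv2.resize(cv2.imread('pics/%s75.png'%k),(400,300)) for k in 'ts']))"
```

```text
t 48.1667 yaw 19.28 [ 0.4783 -0.1638  0.201 ] Ftool [ 0.8  -0.28  0.37] Mtool [-0.01  0.01 -0.04] q7 -1.188 plug tool [ 228.3 -259.1  120.5]
```

View pics/w75.png

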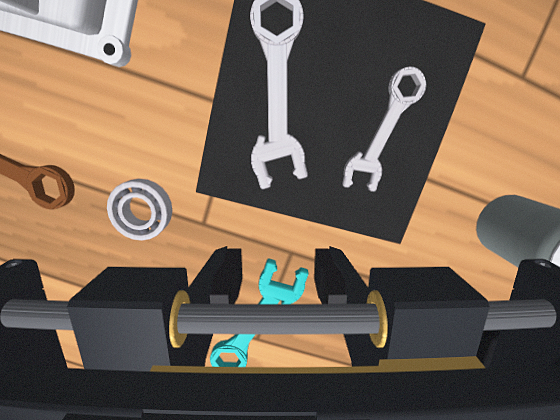

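View pics/q5.png

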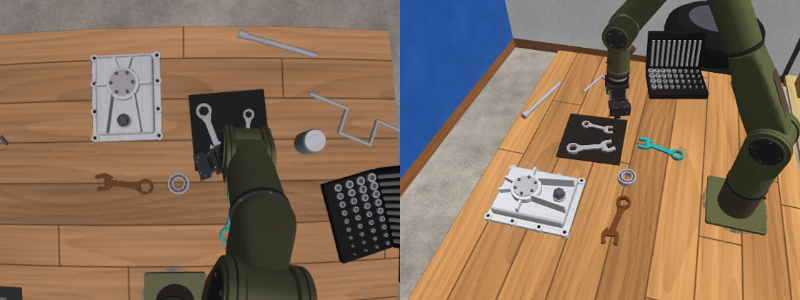

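The larger spanner lies flat on the mat (ring (275,15), jaw (277,165)); the small spanner, bearing and tin are where they were. There is time for a last look at the plug from above.

```bash
python3 -c "
from m import *
s=load('w75');a=plane(s,276,17,.02);b=plane(s,279,135,.013);print(a,b, np.hypot(*(a-b)[:2]))
u=(a-b)/np.linalg.norm(a-b);g=a-u*.085
C=np.array([.581,-.192]);ex=np.array([.257,.0175])/np.hypot(.257,.0175);d=(g[:2]-C);print('grip',g,'mat coords',d@ex,d@[-ex[1],ex[0]])
goto(-10.5,.17,(.092,-.002))"
```

```text
[ 0.64237222 -0.10361913  0.02      ] [ 0.53725597 -0.14375439  0.013     ] 0.112517846221496
grip [ 0.56311688 -0.13388023  0.01472215] mat coords -0.013893378809413794 0.059200399070907246
TCP [0.51727608 0.17079916] rel [-0.0000e+00 -2.0000e-03  5.2400e-01  1.4435e+01 -3.0155e+01  2.9940e+00]
```

Request:
carry_out:
  commands:
    - [[0,0,0.06,1.6,-3.3,0.2,4],[0,0,0.12,3.2,-6.7,0.5,4],[0,0,0.18,4.8,-10,0.9,4],[0,0,0.25,6.4,-13.4,1.3,4],[0,0,0.31,8,-16.8,1.8,4],[0,0,0.37,9.6,-20,2.2,4],[0,0,0.43,11.2,-23.5,2.6,4],[0,0,0.5,13,-27,3,4],[0,0,0.524,14.4,-30.1,3,4],[0,0,0.524,14.4,-30.1,3,4]]

```text
clock: 49.15
tool_pos: [0.5162, 0.1817, 0.1685]
eef_rot: [0.996, -0.085, 0.0, -0.004]
contact_force: [0.6, 0.9, -0.8]
opening: 0.453
```

Request:
carry_out:
  commands:
    - [[0,0,0,0,0,0,4],[0,0,0,0,0,0,4],[0,0,0,0,0,0,4]]

```text
clock: 49.4
tool_pos: [0.5162, 0.1681, 0.1692]
eef_rot: [0.996, -0.093, -0.0, 0.001]
contact_force: [-0.3, -1.1, -0.7]
opening: 0.452
```

```bash
python3 -c "
from ph import *
rep('w76');print(fit('w76',13))
s=load('w76');print(proj(s,[[*PL,.088]]))"
```

```text
t 49.4 yaw -10.64 [0.5162 0.1681 0.1692] Ftool [-0.13  1.19  0.66] Mtool [-0.01 -0.01  0.03] q7 -2.083 plug tool [92.5 -5.2 89.2]
(238, np.float64(3.8661937622243485), np.float64(23.23730470843233), array([-0.31,  0.19, 10.65]))
[[271.80670353  96.25388643]]
```

View pics/cw76.png

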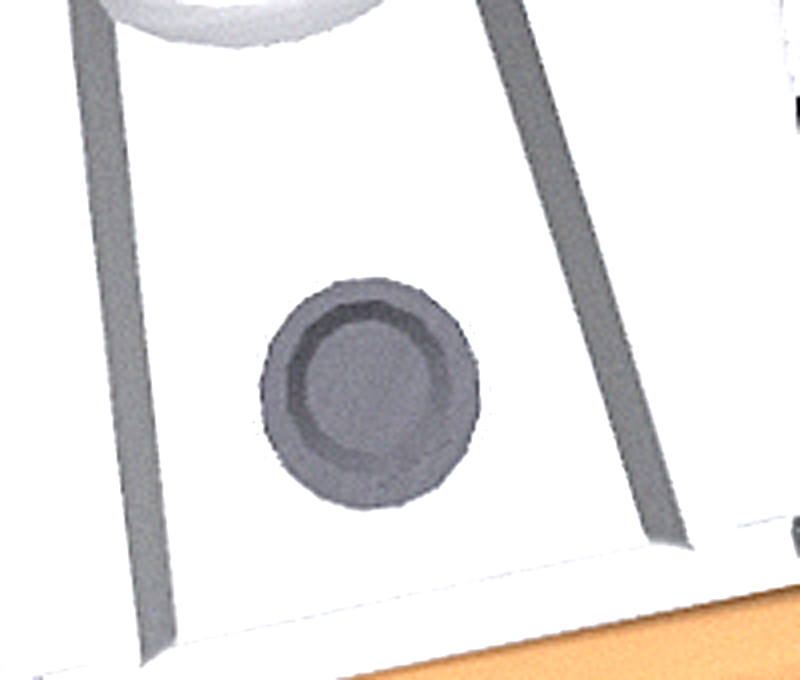

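The plug (crop px 370,393) reads a facet phase of 23.2°, unchanged since the ring came off. The arm is clear, so I'm handing in.

```bash
python3 -c "
from plant import r
print(r.finish_job(), r.get_state()['clock'])"
```

```text
the job is handed in; nothing more can be done
the job is handed in; nothing more can be done
```

I tightened the oil plug to its stop with the larger spanner in short strokes, laid the spanner back on the mat, and handed the job in at about 49.5 s. The hand-in gave no verdict.

**Troubles on the way:** The first attempt to seat the ring failed, and I put the spanner down on the mat and regripped it. Hard pushing at the stop wedged the ring on the hexagon, and backing off dragged the plug back a few degrees. Two lighter retightening passes followed. The last one backed off with only about 0.3° of drag-back.

**Last checks:**
- **Plug:** the facets on its cone read 23.2° both before and after the spanner was laid down. The furthest angle I ever saw, under hard pushing, was 21.8°. That puts it about 1.5° short of the stop, inside the 4° allowed.
- **Spanner:** it lies flat on the mat and is released. The middle of its shank is about 14 mm and 59 mm from the mat's centre along the two sides. It was set down gently, though the lowering pressed with about 24 N before I eased off.
- **Other things:** in the pictures, the small spanner, bearing and tin look where they were. The arm ended clear of everything.

**Disagreement:** measuring the bare hexagon's edges at an angle gave -9.7° ± 1.3°, against my earlier estimate of about -12.2° at the stop. That would make the plug about 2.5° short. I relied on the facet reading because it repeats to a few tenths of a degree, and the plug passes by either figure.

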